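# Clear, load and wind down the tile press

## Task

Load the screw press: draw its tray fully out, wipe every loose glass chip off the bed into the dustpan with the scraper block (the chips are sharp, so never touch them with the fingers), and stand the block back on the bench. Then lay all the glass tiles from the mat flat on the tray, side by side and wholly on the bed, push the tray fully home, and only then wind the hand wheel clockwise, a little more than a full turn, down to its stop so that the platen presses on the tiles. Leave the other things on the bench where they are.

Things in the scene. Friction and masses are not known exactly. Their poses are not given: they have to be found in the camera images.
- press: bench screw press, grey, fixed on the bench (yaw up to 0.12). Origin on the bench under the middle of the platen, z up. Base 324 mm (x) by 190 mm (y); uprights at x = +-138 mm (26 mm thick) carry a crosshead (y +-40 mm, top at 157 mm) with a black hand wheel above it. Tray and runway lie along the press's y; the tray slides out to -y (the robot's right)
- platen_face (a point): middle of the underside of the platen: rubber-faced, 202 mm (x) by 196 mm (y), 21 to 24 mm above the bed when raised; each turn of the wheel lowers it 12 mm; sprung, it gives up to 6 mm
- wheel_axis (a point): point on the upright axis of the hand wheel, 240 mm above the bench, fixed to the press (same axes as press), level with crank_knob
- wheel (a joint): hand wheel angle, rad; grows as the wheel turns clockwise seen from above (lowering the platen), 0.25 N m of friction, stays where left. It starts between -1.2 and 0 (platen up); the platen meets the tiles at about 5.8 and the wheel comes to a hard stop at 6.45, which is the wound-down end
- crank_knob (a point): grip point of the black upright crank knob on the wheel's rim: 24 mm thick, 62 mm tall, free to spin on its pin; this point is 240 mm above the bench, 80 mm from the wheel's axis, 41 mm above the knob's foot, 21 mm below its top. The rim (18 mm tube) has its top 201 mm above the bench; hub and screw end stand no higher than 217 mm
- tray (a joint): how far the aluminium tray is drawn out of the press, m: 0 fully home (its start, at a stop), 0.21 fully out (stop); about 2 N of friction, stays where left
- bed (a point): middle of the flat bed of the tray, on its upper face, 46 mm above the bench; moves with the tray; axes as press. Bed: x +-105 mm, y +-98 mm; rims 5 mm thick and 5 mm high along both y ends; the long sides (x = +-105 mm) are open edges, the +x one over the dustpan's mouth when the tray is out
- tray_knob (a point): grip point of the black upright knob that pulls the tray: 24 mm thick, 56 mm tall, standing on a lug at the tray's -y end; this point is 152 mm from the middle of the bed along -y, 84 mm above the bench, 38 mm above the lug and 18 mm below the knob's top
- dustpan: yellow dustpan, lying still on the bench (fixed), its open mouth at its -x edge tucked under the open edge of the drawn-out tray, handle to +x. Origin at the middle of its underside; floor 150 mm (x) by 216 mm (y), 4 mm thick; walls 36 to 40 mm high on the other three sides
- scraper: scraper block: wood on a rubber sole, 120 mm long (x), 38 mm wide (y) up to 22 mm high, above it a grip ridge 104 mm by 26 mm (y), total height 56 mm; about 0.16 kg, stands on the bench. Origin at the middle of the sole's underside, z up
- tile0: green glass tile, 48 mm (x) by 84 mm (y) by 10 mm thick, about 0.1 kg, lies flat on a grey felt mat (a fixed board 3 mm thick); origin at the middle of its underside, z up. Two to four tiles are present
- tile1: green glass tile, 48 mm (x) by 84 mm (y) by 10 mm thick, about 0.1 kg, lies flat on a grey felt mat (a fixed board 3 mm thick); origin at the middle of its underside, z up. Two to four tiles are present
- tile2: green glass tile, 48 mm (x) by 84 mm (y) by 10 mm thick, about 0.1 kg, lies flat on a grey felt mat (a fixed board 3 mm thick); origin at the middle of its underside, z up. Two to four tiles are present
- tile3: green glass tile, 48 mm (x) by 84 mm (y) by 10 mm thick, about 0.1 kg, lies flat on a grey felt mat (a fixed board 3 mm thick); origin at the middle of its underside, z up. Two to four tiles are present
- chip0: loose sharp glass chip of irregular outline, about 40 by 22 mm and 6 mm thick, lying on the bed of the tray at the start, under the platen; origin at the middle of its underside. Two to four chips are present
- chip1: loose sharp glass chip of irregular outline, about 40 by 22 mm and 6 mm thick, lying on the bed of the tray at the start, under the platen; origin at the middle of its underside. Two to four chips are present
- chip2: loose sharp glass chip of irregular outline, about 40 by 22 mm and 6 mm thick, lying on the bed of the tray at the start, under the platen; origin at the middle of its underside. Two to four chips are present
- chip3: loose sharp glass chip of irregular outline, about 40 by 22 mm and 6 mm thick, lying on the bed of the tray at the start, under the platen; origin at the middle of its underside. Two to four chips are present
- bowl_a: bystander, not to be moved: white bowl, 64 mm across, 30 mm high; origin at its underside
- bowl_b: bystander, not to be moved: white bowl, 64 mm across, 30 mm high; origin at its underside
- jar: bystander, not to be moved: screw-top glass jar, 68 mm across, 70 mm high; origin at its underside
- disc: bystander, not to be moved: round glass disc, 90 mm across, 10 mm thick; origin at its underside
- brush: bystander, not to be moved: bench brush, 50 by 150 mm, 42 mm high, on its bristles; origin at its underside
- pliers: bystander, not to be moved: running pliers, about 160 mm long, 14 mm high, lying on the bench; origin at its underside
Things that resemble listed ones, but are neither listed nor needed, are in the scene too. What is shaped like the tile2 but black or pink is not meant. What is shaped like the tile3 but black is not meant.

How it is judged:
By the outcome, as a careful person would: the job done as asked, in the order asked, and still so for the second after the job is handed in, with the robot touching nothing.
Of tile0, tile1, tile2, tile3 only 2 to 4 are there at a start; the rules pass over those that are not, and their reading is None.
Of chip0, chip1, chip2, chip3 only 2 to 4 are there at a start; the rules pass over those that are not, and their reading is None.
At some moment in a run one of tile0, tile1, tile2, tile3, scraper may be knocked a few centimetres aside while the robot is not near it.
Once in a run the grip may slacken for a moment while it holds something.
It also fails if it takes over 210 s, if anything falls off the work surface, if the arm or the gripper's body presses on something with over 40 N, if the wrist force passes 120 N, or if a joint passes its speed limit or range.

## Robot

A 6-joint arm with a two-finger parallel gripper is mounted at the origin on the work surface. World frame = base frame: x ahead of the robot, y to its left, z up, the work surface at z = 0. Lengths are in m, angles in degrees, forces in N, time in s.
With the tool pointing down it reaches from about 0.4 to 0.825 m from the base axis. Payload 7 kg.
Tool frame: the origin (TCP) lies on the centre line of the jaws, within the pads' length; the fingertips stand 22 mm ahead of it and the grasp point (between the pads) lies 3 mm ahead of it (ctrl.finger_overhang is the distance from the TCP to the fingertips, in m); z points along the fingers, y is the line along which they close (so a half turn about z gives the same grasp; the last joint's range is limited). The gripper opens to 88 mm and grips with 3 to 60 N. Pads are 19 mm wide; open, the fingers measure 130 mm over their backs; the gripper's body (78 mm by 193 mm) begins 47 mm behind the grasp point.
Start: joints at [87.324, 20.546, 0.682, 0, -70.136, -16.507], TCP at [0.222, 0.637, 0.249] pointing down, gripper open.
Joint ranges: [-176.03, 176.03], [-82.01, 121.73], [-58.28, 71.71], [-173.87, 95.51], [-174.79, -0.11], [-173.66, 173.66]. Speed limits (degrees/s): [136.94, 136.94, 172.46, 180, 180, 180].

## Interface

Orientations are given as [roll, pitch, yaw] about the fixed x, y, z axes, in that order (R = Rz(yaw) Ry(pitch) Rx(roll)).
In Python, from plant import ctrl gives the robot as it stands. The module is installed in compiled form; this text tells all that it offers.
- The arm moves only by the shell command python3 -m creep 'ROWS'. ROWS is JSON, a list of rows, each an object with "grip": the closure, from 0 (fully open) to 1 (shut); "delta_pos": the shift along the tool's x, y, z scaled (see below), a list of three; "rotation": the turn, a rotation vector about the tool's x, y, z scaled (see below), a list of three. A call has 1 to 5 rows; each row is the pose to reach, as a shift and turn from the pose commanded when the call began, along the tool's axes at that moment; what a row does not reach only later rows make up. The controller multiplies each number of a shift by 10 cm and each number of a turn by pi/2 rad. A row lasts 1/10 s, in which the tool goes at most 50 mm and 8.59 degrees, less where a joint would pass 70% of its speed; a pose out of reach is approached as far as the arm can. A call with a number of a shift or a turn outside -1 to 1 is refused whole. A call with a gripper value outside its range is refused whole. The fingers move at their own pace and stop on an object; the grip force is fixed at half the most. Time passes only in rows, so rows that repeat a pose let the fingers close. It gives the time, the measured TCP pose, the force, the opening and the grip force at its end, in the units of the state.
- ctrl.get_obs(): the state, without advancing time (a new reading comes with each control period).
- ctrl.snapshot(name): name is "side" or "top"; returns a dict with "color" (384x512x3 uint8, red, green, blue), "intrinsics" (3x3 intrinsics, pixels), "R" (3x3) and "t" (3): a world point X has camera coordinates R X + t. Camera axes: x right, y down, z forward; pixel columns grow to the right and rows downward; lengths in m; the calibration is good to about 2 mm. A picture is of the moment at which its call begins. There is no depth.
- ctrl.close_job(): hands the job in; it is judged then, once.
The state is a dict: "clock": time; "joint_pos": joint angles; "qvel": joint speeds; "tau": joint torques, N m; "tool_pos": TCP position; "orientation": TCP orientation; "force": force on the tool from outside, world axes, zero at the start; "moment": the same for the moment, N m; "opening": finger opening in m; "gripper_force": force on a finger pad.
Only numpy, scipy, OpenCV 4.12 (cv2) and the standard library are available. Lean on these libraries where they do the work, as an engineer would, in place of code of your own. Each camera call takes 0.05 s, during which the arm holds its last target. There are 200 camera calls.

## Working session

There is one attempt and no reset: what is moved stays moved. The work goes in short steps, Python scripts to look and compute and a shell command to move; the robot and the scene stay as the last step left them, time stands still between calls to the robot, and variables do not carry over. Pictures are saved under pics/ and viewed, at most 15 in all, crops included, and the job is handed in when it is done.

```bash
mkdir -p pics; ls
cat > h.py <<'E'
import numpy as np, cv2
from plant import ctrl
from scipy.spatial.transform import Rotation as Rn
def snap(n,save=None):
    s=ctrl.snapshot(n); s={k:np.array(v) for k,v in s.items()}
    if save: cv2.imwrite('pics/'+save,cv2.resize(s['color'][:,:,::-1],(800,600),interpolation=cv2.INTER_CUBIC))
    np.savez(f'/tmp/{n}.npz',**s)
    return s
def load(n): return dict(np.load(f'/tmp/{n}.npz'))
def ray(s,u,v,z):
    d=s['R'].T@np.linalg.inv(s['intrinsics'])@np.array([u,v,1.]); c=-s['R'].T@s['t']
    return (c+d*(z-c[2])/d[2])
def proj(s,X):
    p=s['intrinsics']@(s['R']@np.array(X,float)+s['t']); return p[:2]/p[2]
def tri(s1,p1,s2,p2):
    A=[];b=[]
    for s,p in((s1,p1),(s2,p2)):
        d=s['R'].T@np.linalg.inv(s['intrinsics'])@np.array([*p,1.]);d/=np.linalg.norm(d);c=-s['R'].T@s['t']
        P=np.eye(3)-np.outer(d,d);A.append(P);b.append(P@c)
    return np.linalg.lstsq(np.vstack(A),np.hstack(b),rcond=None)[0]
def go(x,y,z,yaw=None):
    """tool shift (units of 0.1m) and yaw turn units to go to world pos, tool-down"""
    o=ctrl.get_obs();R=Rn.from_euler('xyz',o['orientation'],degrees=True)
    d=R.inv().apply(np.array([x,y,z])-o['tool_pos'])/0.1
    print('delta',d.round(3))
    return d
E
python3 - <<'E'
from h import *
for n in('top','side'):
    s=snap(n,n+'0.png'); print(n,s['intrinsics'],(-s['R'].T@s['t']).round(3),s['R'].round(3))
print(ctrl.get_obs(),ctrl.finger_overhang)
E
```

```text
pics
top [[460.18124769   0.         257.81842511]
 [  0.         460.18124769 192.59214625]
 [  0.           0.           1.        ]] [ 0.302 -0.092  1.331] [[ 0.015 -1.    -0.027]
 [-0.989 -0.01  -0.149]
 [ 0.149  0.029 -0.988]]
side [[409.8349218    0.         251.49589952]
 [  0.         409.8349218  196.99086158]
 [  0.           0.           1.        ]] [ 0.183 -0.709  1.069] [[ 0.904 -0.426  0.017]
 [-0.327 -0.718 -0.614]
 [ 0.274  0.55  -0.789]]
{'clock': 0.1, 'joint_pos': array([ 8.73240701e+01,  2.05868163e+01,  6.38510887e-01, -1.85897544e-02,
       -7.01341742e+01, -1.65081640e+01]), 'qvel': array([ 0.01752944, -0.07509852,  0.06571802,  0.06964666,  0.08102178,
        0.07407825]), 'tau': array([-1.73144112e-03, -5.84163666e+01,  2.93753886e+01,  7.01547682e+00,
        1.02155012e-02, -5.13510838e-05]), 'tool_pos': array([0.22167884, 0.63713424, 0.24771558]), 'orientation': array([ 1.79915954e+02, -6.68291814e-03, -1.91904188e+01]), 'force': array([-0.09265779, -0.32866696, -0.37726017]), 'moment': array([ 0.01303897, -0.01698681,  0.00573057]), 'gripper_force': 0.0, 'opening': 0.08751463258492564} 0.022
```

View pics/top0.png

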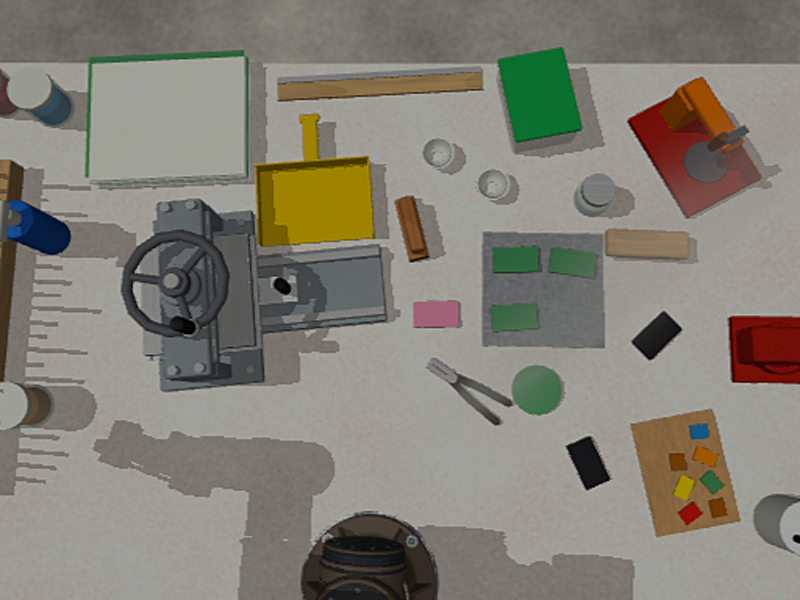

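View pics/side0.png

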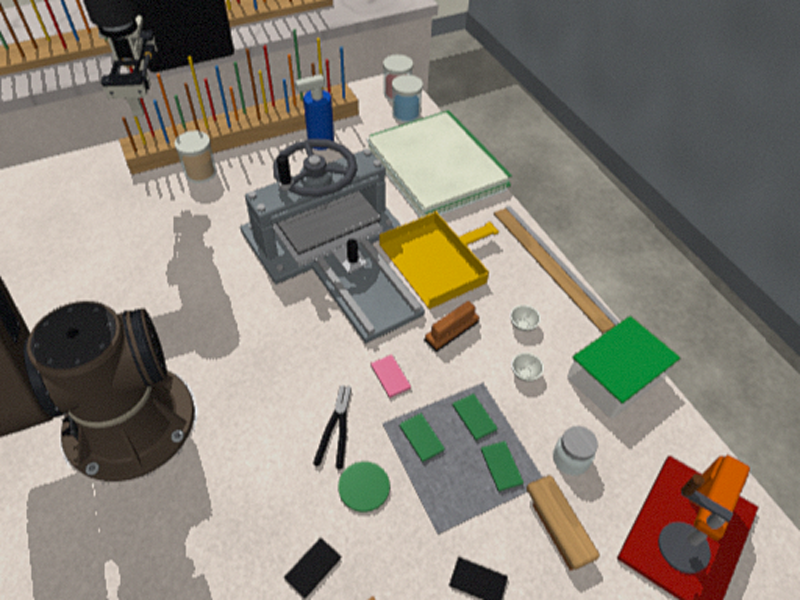

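```bash
cat >> h.py <<'E'
def blobs(s,lo,hi,amin=80):
    m=cv2.inRange(cv2.cvtColor(s['color'],cv2.COLOR_RGB2HSV),np.array(lo),np.array(hi))
    cs=cv2.findContours(m,cv2.RETR_EXTERNAL,cv2.CHAIN_APPROX_NONE)[0]
    return [c for c in cs if cv2.contourArea(c)>amin]
def rect(s,c,z):
    P=np.array([ray(s,*p[0],z)[:2] for p in c],np.float32)
    (x,y),(w,h),a=cv2.minAreaRect(P*1000)
    if w<h: a+=90;w,h=h,w
    return x,y,w,h,(a+90)%180-90   # mm, long side, short side, angle of long side from x
E
python3 - <<'E'
from h import *
T=load('top');S=load('side')
for nm,s in(('top',T),('side',S)):
    for lab,lo,hi,z in(('green',(40,60,40),(85,255,255),.013),('scraper',(4,90,40),(14,230,220),.04),('yellow',(20,180,60),(32,255,255),.038),('dark',(0,0,0),(180,255,38),.1)):
        for c in blobs(s,lo,hi,40 if lab=='dark' else 100):
            print(nm,lab,cv2.contourArea(c),c.mean(0)[0].round(1),np.round(rect(s,c,z),1))
a=cv2.resize(T['color'][110:260,75:255],None,fx=2.2,fy=2.2,interpolation=cv2.INTER_CUBIC)   
b=cv2.resize(S['color'][80:220,145:325],None,fx=2.2,fy=2.2,interpolation=cv2.INTER_CUBIC)
c=cv2.resize(T['color'][115:235,240:450],None,fx=2.2,fy=2.2,interpolation=cv2.INTER_CUBIC)
W=np.zeros((600,800,3),np.uint8)
W[:330,:396]=a;W[:308,400:796]=b;W[332:596,:462]=c
cv2.imwrite('pics/crop1.png',W[:,:,::-1])
E
```

```text
top green 106.0 [455.1 308.3] [ 183.4 -602.8   35.    25.5   39.9]
top green 568.5 [344.1 247.2] [ 338.8 -301.    85.6   78.   -28.6]
top green 428.0 [328.5 202.5] [ 473.4 -257.1   82.6   47.1  -85.8]
top green 410.5 [365.7 167.6] [ 577.4 -365.7   82.2   47.5   82.2]
top green 431.0 [329.5 165.9] [ 580.8 -261.2   84.1   47.5  -89.5]
top green 342.0 [85.2 52.9] [868.4 417.1 306.5 243.6 -87.1]
top green 2290.5 [344.8  60.2] [ 907.  -309.8  173.7  131.    11.5]
top scraper 454.5 [263.  145.7] [634.7 -67.4 119.1  36.4  14.3]
top scraper 154.0 [471.2  99.4] [ 773.6 -664.2   55.3   50.2   18.5]
top scraper 184.0 [450.2  81.5] [ 832.3 -610.7  103.4   71.4   62.7]
top yellow 125.0 [437.4 311.5] [ 176.1 -545.7   37.7   27.4  -25.3]
top yellow 3994.5 [200.3 119.4] [729.7 119.3 249.4 215.1   4.9]
top dark 186.5 [227.8 378.8] [  7.4  15.6 107.4  24.4 -88.8]
top dark 70.5 [208.8 373.5] [ 24.1  61.3  64.   31.1 -56.9]
top dark 1032.0 [241.8 360.8] [ 65.  -27.2 183.1 102.5  62.9]
top dark 443.5 [375.9 295.8] [ 219.5 -367.4   76.3   41.6   24.3]
top dark 118.0 [116.5 207.9] [441.2 326.6  44.6  25.5 
[... 482 characters left out ...]
aper 456.5 [289.2 207.6] [631.2 -77.6 130.8  50.4  14.7]
side yellow 2452.5 [283. 162.] [723.9 107.2 254.1 234.7   5. ]
side dark 547.0 [305.7 371.4] [ 418.7 -535.7   73.    40.9  -46.7]
side dark 567.5 [199.7 362.9] [ 209.4 -417.    72.9   41.3   24.2]
side dark 170.5 [213.5 281.1] [ 313.6 -239.5   98.5   44.2   56.6]
side dark 513.5 [ 95.3 235.3] [ 61.7  37.  251.5  69.2  84.5]
side dark 1514.5 [ 45.5 216. ] [-45.6 155.7 144.4 130.4  88.7]
side dark 776.5 [ 16.7 231.7] [-137.9  167.4  360.3   51.8  -78.8]
side dark 69.5 [225.2 160.3] [505.7 136.6  57.3  19.4  67.3]
side dark 95.5 [181.2 107.9] [461.6 437.4  99.7  23.4  75.8]
side dark 3392.0 [99.  25.8] [ 350.7 1141.3  525.2  387.8   86.6]
```

View pics/crop1.png

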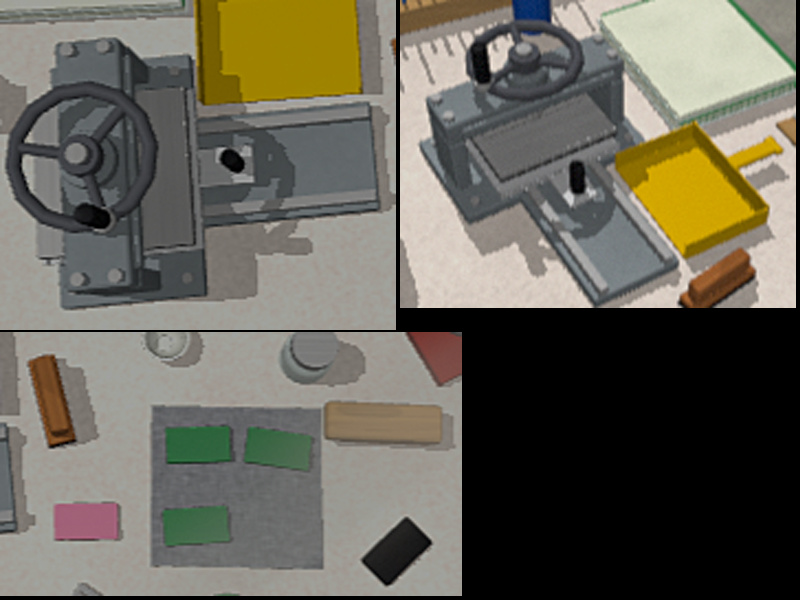

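Run:
```python
from h import *
T=load('top');S=load('side')
k=tri(T,(180.2,182.6),S,(225.2,160.3));w=tri(T,(116.5,207.9),S,(181.2,107.9));a=tri(T,(112.3,179.5),S,(201.4,102.7))
print(k,w,a, np.linalg.norm((w-a)[:2]))
d=(a-k)[:2];print(np.linalg.norm(d),np.degrees(np.arctan2(-d[0],d[1])))
# wheel rim circle: dark grey neutral mask
for (n,s) in(('top',T),('side',S)):
    h=cv2.cvtColor(s['color'],cv2.COLOR_RGB2HSV)
    print(n,[s['color'][p] for p in ([(165,80),(179,146),(170,160),(185,135),(165,100)] if n=='top' else [(100,230),(95,178),(140,225)])])
# dustpan contour rect with only floor portion
for (n,s) in(('top',T),('side',S)):
    c=max(blobs(s,(20,150,60),(34,255,255)),key=cv2.contourArea)
    m=np.zeros(s['color'].shape[:2],np.uint8);cv2.drawContours(m,[c],-1,255,-1)
    m=cv2.morphologyEx(m,cv2.MORPH_OPEN,np.ones((17,17)))
    c=max(cv2.findContours(m,0,1)[0],key=cv2.contourArea)
    q=cv2.approxPolyDP(c,6,True)[:,0];print(n,[(list(p),(ray(s,*p,.038)*1000).round(0)[:2],(ray(s,*p,.004)*1000).round(0)[:2]) for p in q])
# runway / base corners (top crop px)
c=lambda u,v:(75+u/2.2,110+v/2.2)
for nm,u,v in(('rwTR',369,104),('rwBR',376,207),('rwTL',200,115),('rwBL',205,222)):
    print(nm,(ray(T,*c(u,v),.02)*1000).round(0))
```

```text
[0.51672237 0.16191853 0.07113071] [0.42548861 0.28239527 0.23129148] [0.49891809 0.30416366 0.21106173] 0.07658819197272065
0.14335505492200346 7.134391985481616
top [array([123, 117, 112], dtype=uint8), array([64, 64, 64], dtype=uint8), array([46, 46, 45], dtype=uint8), array([71, 74, 77], dtype=uint8), array([133, 132, 131], dtype=uint8)]
side [array([116, 123, 129], dtype=uint8), array([149, 143, 134], dtype=uint8), array([105, 102, 103], dtype=uint8)]
top [([np.int32(235), np.int32(101)], array([767.,  17.]), array([780.,  19.])), ([np.int32(164), np.int32(105)], array([754., 226.]), array([766., 234.])), ([np.int32(165), np.int32(154)], array([607., 216.]), array([615., 224.])), ([np.int32(238), np.int32(152)], array([614.,   5.]), array([622.,   7.]))]
side [([np.int32(249), np.int32(147)], array([628., 215.]), array([643., 246.])), ([np.int32(249), np.int32(164)], array([594., 142.]), array([608., 170.])), ([np.int32(270), np.int32(191)], array([606.,   7.]), array([620.,  31.])), ([np.int32(306), np.int32(182)], array([731.,  -8.]), array([749.,  15.])), ([np.int32(306), np.int32(166)], array([767.,  54.]), array([786.,  79.])), ([np.int32(284), np.int32(141)], array([755., 191.]), array([774., 221.]))]
rwTR [603.  -8.  20.]
rwBR [465. -20.  20.]
rwTL [586. 216.  20.]
rwBL [443. 204.  20.]
```

```bash
cat >> h.py <<'E'
def legs(W,start=None):
    """W: (x,y,z,yaw). prints per call the final shift (0.1 m units, tool axes) and z turn (90 deg units)"""
    o=ctrl.get_obs()
    p,yaw=(np.array(start[:3],float),start[3]) if start else (np.array(o['tool_pos']),o['orientation'][2])
    print('from',p.round(4),'rpy',np.round(o['orientation'],2),'grip',round(o['opening'],4),'F',np.round(o['force'],1),'t',o['clock'])
    for w in W:
        q=np.array(w[:3],float);dy=(w[3]-yaw+180)%360-180
        n=int(max(np.ceil(np.abs(q-p).max()/.0999),np.ceil(abs(dy)/42),1))
        for i in range(n):
            R=Rn.from_euler('xyz',[180,0,yaw],degrees=True)
            d=R.inv().apply((q-p)/n)/.1
            print(w if i==n-1 else '  ..','d',d.round(3),'rz',round(-dy/n/90,3))
            yaw+=dy/n;
            p=p+(q-p)/n
E
python3 - <<'E'
from h import *
legs([(.222,.637,.34,-19.2),(.517,.160,.34,-85),(.517,.160,.14,-85)])
E
```

```text
from [0.2217 0.6371 0.2477] rpy [ 1.7992e+02 -1.0000e-02 -1.9190e+01] grip 0.0875 F [-0.1 -0.3 -0.4] t 0.1
(0.222, 0.637, 0.34, -19.2) d [ 0.003  0.    -0.923] rz 0.0
  .. d [0.871 0.707 0.   ] rz 0.146
  .. d [0.807 0.392 0.   ] rz 0.146
  .. d [0.7   0.158 0.   ] rz 0.146
  .. d [ 0.574 -0.004 -0.   ] rz 0.146
(0.517, 0.16, 0.34, -85) d [ 0.447 -0.108 -0.   ] rz 0.146
  .. d [ 0.547 -0.276  0.667] rz -0.0
  .. d [ 0.365 -0.184  0.444] rz -0.0
(0.517, 0.16, 0.14, -85) d [ 0.243 -0.122  0.296] rz -0.0
```

```bash
python3 - <<'E'
s=open('h.py').read()
s=s.replace("        for i in range(n):\n            R=","        st=(q-p)/n\n        for i in range(n):\n            R=").replace("apply((q-p)/n)","apply(st)").replace("p=p+(q-p)/n","p=p+st")
open('h.py','w').write(s)
E
python3 - <<'E'
from h import *
legs([(.222,.637,.34,-19.2),(.517,.160,.34,-85),(.517,.160,.14,-85)])
E
```

```text
from [0.2217 0.6371 0.2477] rpy [ 1.7992e+02 -1.0000e-02 -1.9190e+01] grip 0.0875 F [-0.1 -0.3 -0.4] t 0.1
(0.222, 0.637, 0.34, -19.2) d [ 0.003  0.    -0.923] rz 0.0
  .. d [0.871 0.707 0.   ] rz 0.146
  .. d [1.009 0.49  0.   ] rz 0.146
  .. d [1.094 0.247 0.   ] rz 0.146
  .. d [ 1.122 -0.008 -0.   ] rz 0.146
(0.517, 0.16, 0.34, -85) d [ 1.09  -0.263 -0.   ] rz 0.146
  .. d [ 0.    -0.     0.667] rz -0.0
  .. d [ 0.    -0.     0.667] rz -0.0
(0.517, 0.16, 0.14, -85) d [ 0.    -0.     0.667] rz -0.0
```

```bash
sed -i 's/np.abs(q-p).max()/np.linalg.norm(q-p)/' h.py
python3 -m creep '[{"grip":0,"delta_pos":[0,0,-0.92],"rotation":[0,0,0]},{"grip":0,"delta_pos":[0,0,-0.92],"rotation":[0,0,0]},{"grip":0,"delta_pos":[0,0,-0.92],"rotation":[0,0,0]}]'
python3 -m creep '[{"grip":0,"delta_pos":[0,0,0],"rotation":[0,0,0.366]},{"grip":0,"delta_pos":[0,0,0],"rotation":[0,0,0.366]},{"grip":0,"delta_pos":[0,0,0],"rotation":[0,0,0.366]},{"grip":0,"delta_pos":[0,0,0],"rotation":[0,0,0.366]}]'
python3 -m creep '[{"grip":0,"delta_pos":[0,0,0],"rotation":[0,0,0.366]},{"grip":0,"delta_pos":[0,0,0],"rotation":[0,0,0.366]},{"grip":0,"delta_pos":[0,0,0],"rotation":[0,0,0.366]},{"grip":0,"delta_pos":[0,0,0],"rotation":[0,0,0.366]},{"grip":0,"delta_pos":[0,0,0],"rotation":[0,0,0.366]}]'
python3 - <<'E'
from h import *
legs([(.517,.160,.34,-85),(.517,.160,.14,-85)])
E
```

```text
clock: 0.4
tool_pos: [0.2228, 0.6394, 0.3476]
orientation: [-179.4, 0.0, -19.2]
force: [0.1, -0.2, 0.9]
opening: 0.0875
gripper_force: 0.0
clock: 0.8
tool_pos: [0.2217, 0.6373, 0.34]
orientation: [180.0, -0.0, -52.5]
force: [0.6, -0.5, -0.4]
opening: 0.0874
gripper_force: 0.0
clock: 1.3
tool_pos: [0.2217, 0.6373, 0.34]
orientation: [180.0, -0.0, -85.2]
force: [0.2, -0.1, 0.3]
opening: 0.0874
gripper_force: 0.0
from [0.2217 0.6373 0.34  ] rpy [ 1.7998e+02 -5.0000e-02 -8.5170e+01] grip 0.0874 F [ 0.2 -0.1  0.3] t 1.3
  .. d [ 0.834 -0.423  0.   ] rz -0.0
  .. d [ 0.834 -0.423  0.   ] rz -0.0
  .. d [ 0.835 -0.423  0.   ] rz -0.0
  .. d [ 0.835 -0.422  0.   ] rz -0.0
  .. d [ 0.835 -0.422  0.   ] rz -0.0
(0.517, 0.16, 0.34, -85) d [ 0.835 -0.421  0.   ] rz -0.0
  .. d [-0.     0.     0.667] rz -0.0
  .. d [-0.     0.     0.667] rz -0.0
(0.517, 0.16, 0.14, -85) d [-0.     0.     0.667] rz -0.0
```

```bash
python3 -m creep '[{"grip":0,"delta_pos":[0.835,-0.42,0],"rotation":[0,0,0]},{"grip":0,"delta_pos":[0.835,-0.42,0],"rotation":[0,0,0]}]' >/dev/null
python3 -m creep '[{"grip":0,"delta_pos":[0.835,-0.42,0],"rotation":[0,0,0]},{"grip":0,"delta_pos":[0.835,-0.42,0],"rotation":[0,0,0]}]' >/dev/null
python3 -m creep '[{"grip":0,"delta_pos":[0.835,-0.42,0],"rotation":[0,0,0]},{"grip":0,"delta_pos":[0.835,-0.42,0],"rotation":[0,0,0]}]' >/dev/null
python3 -m creep '[{"grip":0,"delta_pos":[0.835,-0.42,0],"rotation":[0,0,0]},{"grip":0,"delta_pos":[0.835,-0.42,0],"rotation":[0,0,0]}]' >/dev/null
python3 -m creep '[{"grip":0,"delta_pos":[0.835,-0.42,0],"rotation":[0,0,0]},{"grip":0,"delta_pos":[0.835,-0.42,0],"rotation":[0,0,0]}]' >/dev/null
python3 -m creep '[{"grip":0,"delta_pos":[0.835,-0.42,0],"rotation":[0,0,0]},{"grip":0,"delta_pos":[0.835,-0.42,0],"rotation":[0,0,0]},{"grip":0,"delta_pos":[0.835,-0.42,0],"rotation":[0,0,0]}]'
python3 -m creep '[{"grip":0,"delta_pos":[0,0,1],"rotation":[0,0,0]},{"grip":0,"delta_pos":[0,0,1],"rotation":[0,0,0]},{"grip":0,"delta_pos":[0,0,1],"rotation":[0,0,0]}]'
python3 -m creep '[{"grip":0,"delta_pos":[0,0,0.9],"rotation":[0,0,0]},{"grip":0,"delta_pos":[0,0,0.9],"rotation":[0,0,0]},{"grip":0,"delta_pos":[0,0,0.9],"rotation":[0,0,0]}]'
python3 - <<'E'
from h import *
legs([(.517,.160,.087,-85)])
S=snap('side'); cv2.imwrite('pics/k1.png',cv2.resize(S['color'][40:250,120:400],(800,600),interpolation=2)[:,:,::-1])
E
```

```text
clock: 2.6
tool_pos: [0.5176, 0.1561, 0.3402]
orientation: [180.0, -0.1, -85.1]
force: [-0.2, -0.0, -0.2]
opening: 0.0877
gripper_force: 0.0
clock: 2.9
tool_pos: [0.5121, 0.1582, 0.2343]
orientation: [179.4, -0.2, -85.0]
force: [-0.5, 0.1, -0.2]
opening: 0.0874
gripper_force: 0.0
clock: 3.2
tool_pos: [0.5141, 0.1593, 0.148]
orientation: [179.6, -0.2, -85.0]
force: [-1.0, 0.2, -0.4]
opening: 0.0877
gripper_force: 0.0
from [0.5141 0.1593 0.148 ] rpy [179.65  -0.19 -84.95] grip 0.0877 F [-1.   0.2 -0.4] t 3.2
(0.517, 0.16, 0.087, -85) d [-0.004 -0.029  0.61 ] rz 0.001
```

View pics/k1.png

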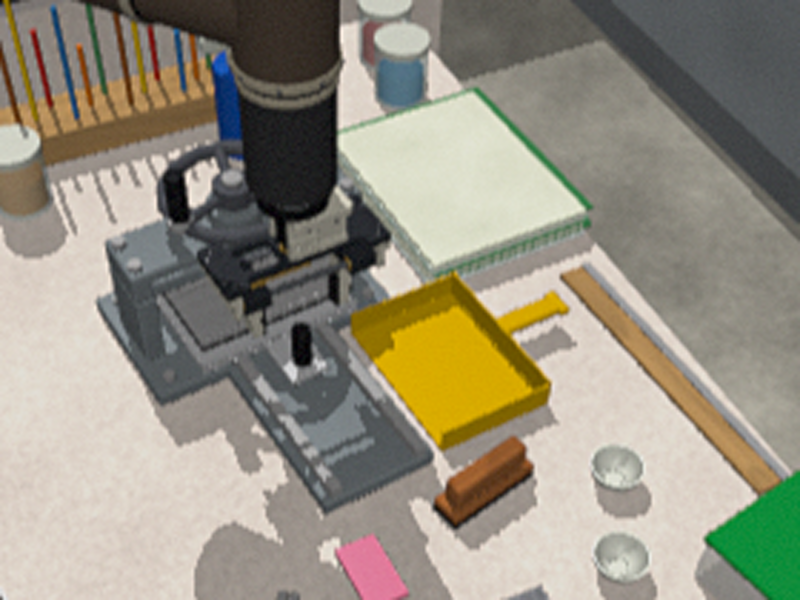

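```bash
python3 -m creep '[{"grip":0,"delta_pos":[0,-0.01,0.3],"rotation":[0,0,0]},{"grip":0,"delta_pos":[0,-0.01,0.63],"rotation":[0,0,0]},{"grip":0,"delta_pos":[0,-0.01,0.63],"rotation":[0,0,0]}]'
python3 -m creep '[{"grip":1,"delta_pos":[0,0,0],"rotation":[0,0,0]},{"grip":1,"delta_pos":[0,0,0],"rotation":[0,0,0]},{"grip":1,"delta_pos":[0,0,0],"rotation":[0,0,0]},{"grip":1,"delta_pos":[0,0,0],"rotation":[0,0,0]},{"grip":1,"delta_pos":[0,0,0],"rotation":[0,0,0]}]'
python3 -m creep '[{"grip":1,"delta_pos":[0,0,0],"rotation":[0,0,0]},{"grip":1,"delta_pos":[0,0,0],"rotation":[0,0,0]},{"grip":1,"delta_pos":[0,0,0],"rotation":[0,0,0]}]'
```

```text
clock: 3.55
tool_pos: [0.5168, 0.1603, 0.0876]
orientation: [179.9, -0.1, -85.0]
force: [-0.3, -1.6, 0.4]
opening: 0.0879
gripper_force: 0.0
clock: 4.05
tool_pos: [0.5173, 0.1603, 0.0884]
orientation: [-179.9, 0.0, -85.1]
force: [0.5, 0.0, 0.3]
opening: 0.0531
gripper_force: 0.0
clock: 4.35
tool_pos: [0.5169, 0.1601, 0.0875]
orientation: [180.0, -0.0, -85.1]
force: [-0.1, 0.8, -0.5]
opening: 0.029
gripper_force: 0.0
```

```bash
python3 -m creep '[{"grip":1,"delta_pos":[0,0,0],"rotation":[0,0,0]},{"grip":1,"delta_pos":[0,0,0],"rotation":[0,0,0]},{"grip":1,"delta_pos":[0,0,0],"rotation":[0,0,0]}]'
python3 -m creep '[{"grip":1,"delta_pos":[0.1,0,0],"rotation":[0,0,0]},{"grip":1,"delta_pos":[0.25,0,0],"rotation":[0,0,0]},{"grip":1,"delta_pos":[0.4,0,0],"rotation":[0,0,0]},{"grip":1,"delta_pos":[0.5,0,0],"rotation":[0,0,0]},{"grip":1,"delta_pos":[0.5,0,0],"rotation":[0,0,0]}]'
```

```text
clock: 4.65
tool_pos: [0.5175, 0.1602, 0.0875]
orientation: [-180.0, 0.0, -85.1]
force: [5.6, -1.4, -3.3]
opening: 0.0235
gripper_force: 30.0
clock: 5.15
tool_pos: [0.523, 0.1101, 0.0876]
orientation: [-179.8, 0.1, -85.1]
force: [10.1, -0.4, -8.2]
opening: 0.0238
gripper_force: 30.0
```

```bash
python3 -m creep '[{"grip":1,"delta_pos":[0.15,-0.01,0],"rotation":[0,0,0]},{"grip":1,"delta_pos":[0.3,-0.015,0],"rotation":[0,0,0]},{"grip":1,"delta_pos":[0.5,-0.02,0],"rotation":[0,0,0]},{"grip":1,"delta_pos":[0.65,-0.025,0],"rotation":[0,0,0]},{"grip":1,"delta_pos":[0.8,-0.03,0],"rotation":[0,0,0]}]'
python3 -m creep '[{"grip":1,"delta_pos":[0.15,0,0],"rotation":[0,0,0]},{"grip":1,"delta_pos":[0.3,-0.005,0],"rotation":[0,0,0]},{"grip":1,"delta_pos":[0.45,-0.01,0],"rotation":[0,0,0]},{"grip":1,"delta_pos":[0.6,-0.01,0],"rotation":[0,0,0]},{"grip":1,"delta_pos":[0.75,-0.01,0],"rotation":[0,0,0]}]'
python3 -m creep '[{"grip":1,"delta_pos":[0.05,0,0],"rotation":[0,0,0]},{"grip":1,"delta_pos":[0.08,0,0],"rotation":[0,0,0]},{"grip":1,"delta_pos":[0.08,0,0],"rotation":[0,0,0]}]'
```

```text
clock: 5.65
tool_pos: [0.5317, 0.0307, 0.0876]
orientation: [-179.9, 0.0, -85.1]
force: [4.1, 3.1, -5.0]
opening: 0.0238
gripper_force: 30.0
clock: 6.15
tool_pos: [0.5399, -0.0439, 0.0876]
orientation: [-179.9, 0.0, -85.1]
force: [8.6, 3.9, -7.6]
opening: 0.0233
gripper_force: 30.0
clock: 6.45
tool_pos: [0.5404, -0.0489, 0.0875]
orientation: [-179.8, 0.2, -85.1]
force: [2.3, 20.6, -3.6]
opening: 0.0236
gripper_force: 30.0
```

```bash
python3 -m creep '[{"grip":0,"delta_pos":[-0.08,0,0],"rotation":[0,0,0]},{"grip":0,"delta_pos":[-0.08,0,0],"rotation":[0,0,0]},{"grip":0,"delta_pos":[-0.08,0,0],"rotation":[0,0,0]},{"grip":0,"delta_pos":[-0.08,0,0],"rotation":[0,0,0]},{"grip":0,"delta_pos":[-0.08,0,0],"rotation":[0,0,0]}]'
python3 -m creep '[{"grip":0,"delta_pos":[0,0,0],"rotation":[0,0,0]},{"grip":0,"delta_pos":[0,0,-0.5],"rotation":[0,0,0]},{"grip":0,"delta_pos":[0,0,-1],"rotation":[0,0,0]},{"grip":0,"delta_pos":[0,0,-1],"rotation":[0,0,0]}]'
python3 -m creep '[{"grip":0,"delta_pos":[0.6,0.2,0],"rotation":[0,0,0]},{"grip":0,"delta_pos":[0.6,0.2,0],"rotation":[0,0,0]},{"grip":0,"delta_pos":[0.9,0.2,0],"rotation":[0,0,0]}]'
python3 - <<'E'
from h import *
T=snap('top');S=snap('side')
a=cv2.resize(T['color'][120:260,90:290],(800,560),interpolation=2);cv2.imwrite('pics/t2.png',a[:,:,::-1])
for nm,s in(('top',T),('side',S)):
  for c in blobs(s,(4,90,40),(14,230,220)): print(nm,c.mean(0)[0],np.round(rect(s,c,.04),1))
B=np.array([.5236,.103]);x=np.array([.9939,.1103]);y=np.array([-.1103,.9939])
for i in(-1,1):
  for j in(-1,1): print(i,j,(proj(T,[*(B+i*.105*x+j*.098*y),.046])-[90,120])*4)
O=np.array([.5004,.3121]);print('axis.217',(proj(T,[*O,.217])-[90,120])*4)
legs([(.634,-.068,.187,-165.7)])
E
```

```text
clock: 6.95
tool_pos: [0.5383, -0.0442, 0.0875]
orientation: [180.0, -0.0, -85.1]
force: [0.7, -0.2, -0.2]
opening: 0.0578
gripper_force: 0.0
clock: 7.35
tool_pos: [0.5424, -0.0436, 0.1946]
orientation: [-179.4, -0.0, -85.0]
force: [1.6, 0.2, 1.0]
opening: 0.0859
gripper_force: 0.0
clock: 7.65
tool_pos: [0.5257, -0.1355, 0.1879]
orientation: [-180.0, 0.0, -85.0]
force: [0.8, 0.5, 0.2]
opening: 0.0877
gripper_force: 0.0
top [444.56603774 127.59433962] [ 687.9 -585.    60.7   43.4  -69.7]
top [469.01538462  97.41538462] [ 779.6 -664.5   48.9   45.6  -67. ]
top [451.1953125  81.3671875] [ 825.5 -609.8  105.8   75.7  -57.2]
side [458.09493671 306.5       ] [ 882.8 -552.8  118.5   81.3   27.7]
side [289.1627907  207.77906977] [631.5 -77.9 135.5  51.3  14.8]
-1 -1 [600.6652242 381.5946981]
-1 1 [323.28400743 408.95672124]
1 -1 [574.37713775  91.93048542]
1 1 [303.68088113 119.15679083]
axis.217 [ 73.13701655 234.94842305]
from [ 0.5262 -0.1375  0.1875] rpy [ 1.7999e+02 -2.0000e-02 -8.5190e+01] grip 0.0879 F [-0.2  0.3 -0. ] t 7.75
  .. d [-0.301 -0.566  0.003] rz 0.447
(0.634, -0.068, 0.187, -165.7) d [-0.596 -0.237  0.003] rz 0.447
```

View pics/t2.png

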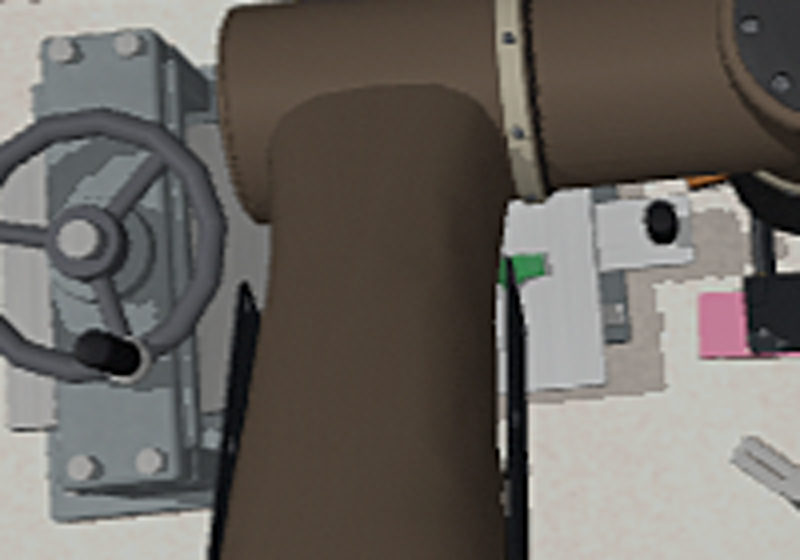

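Run:
```python
from h import *
S=load('side')
B=np.array([.5236,.103]);x=np.array([.9939,.1103]);y=np.array([-.1103,.9939])
for c in blobs(S,(35,50,30),(90,255,255),15):
  P=np.array([ray(S,*p[0],.050)[:2] for p in c]);L=np.c_[(P-B)@x,(P-B)@y]*1000
  if abs(L.mean(0)).max()<160: print(c.mean(0)[0],'bed xy min',L.min(0).round(),'max',L.max(0).round())
cv2.imwrite('pics/s2.png',cv2.resize(S['color'][70:280,120:400],(800,600),interpolation=2)[:,:,::-1])
```

```text
[234.125  186.1875] bed xy min [-35. -44.] max [-12. -28.]
[257.5        178.66666667] bed xy min [ 42. -63.] max [ 77. -32.]
[242.7826087 162.       ] bed xy min [40. 23.] max [70. 57.]
```

View pics/s2.png

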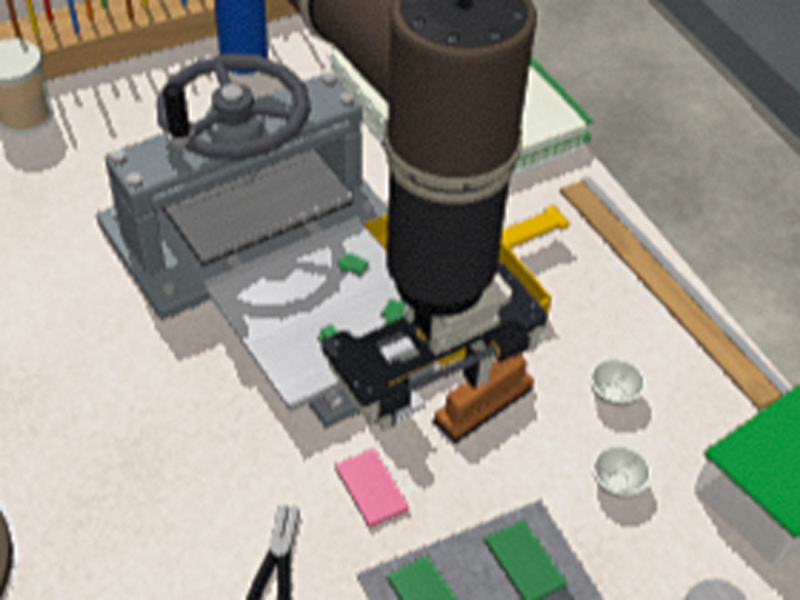

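```bash
python3 -m creep '[{"grip":0,"delta_pos":[-0.3,-0.57,0],"rotation":[0,0,0.447]},{"grip":0,"delta_pos":[-0.3,-0.57,0],"rotation":[0,0,0.447]},{"grip":0,"delta_pos":[-0.3,-0.57,0],"rotation":[0,0,0.447]},{"grip":0,"delta_pos":[-0.3,-0.57,0],"rotation":[0,0,0.447]},{"grip":0,"delta_pos":[-0.3,-0.57,0],"rotation":[0,0,0.447]}]'
python3 -m creep '[{"grip":0,"delta_pos":[-0.62,-0.24,0],"rotation":[0,0,0.447]},{"grip":0,"delta_pos":[-0.62,-0.24,0],"rotation":[0,0,0.447]},{"grip":0,"delta_pos":[-0.62,-0.24,0],"rotation":[0,0,0.447]},{"grip":0,"delta_pos":[-0.62,-0.24,0],"rotation":[0,0,0.447]},{"grip":0,"delta_pos":[-0.62,-0.24,0],"rotation":[0,0,0.447]}]'
python3 - <<'E'
from h import *
S=snap('side');T=snap('top')
B=np.array([.5236,.103]);x=np.array([.9939,.1103]);y=np.array([-.1103,.9939])
for n,s in(('s',S),('t',T)):
 for c in blobs(s,(35,50,30),(90,255,255),8):
  P=np.array([ray(s,*p[0],.050)[:2] for p in c]);L=np.c_[(P-B)@x,(P-B)@y]*1000
  if abs(L.mean(0)).max()<160: print(n,c.mean(0)[0],'bed xy min',L.min(0).round(),'max',L.max(0).round())
cv2.imwrite('pics/s3.png',cv2.resize(S['color'][90:240,150:350],(800,600),interpolation=2)[:,:,::-1])
legs([(.637,-.068,.1,-165.5),(.637,-.068,.048,-165.5)])
E
```

```text
clock: 8.25
tool_pos: [0.5806, -0.1, 0.1871]
orientation: [180.0, -0.0, -125.6]
force: [-0.0, -0.2, -0.1]
opening: 0.0874
gripper_force: 0.0
clock: 8.75
tool_pos: [0.636, -0.0632, 0.187]
orientation: [180.0, -0.1, -165.9]
force: [-0.4, -0.2, -0.0]
opening: 0.0878
gripper_force: 0.0
s [236.         188.16666667] bed xy min [-35. -67.] max [-11. -28.]
s [257.6  179.16] bed xy min [ 42. -68.] max [ 75. -32.]
s [242.95833333 162.        ] bed xy min [40. 23.] max [73. 57.]
t [218.90909091 186.96969697] bed xy min [-33. -64.] max [ -9. -28.]
t [190.14285714 161.92857143] bed xy min [52. 25.] max [70. 34.]
t [217.2        159.36666667] bed xy min [ 46. -64.] max [ 77. -30.]
from [ 0.6359 -0.0634  0.1872] rpy [ 1.7999e+02 -4.0000e-02 -1.6561e+02] grip 0.0876 F [-0.3  0.2  0.7] t 8.85
(0.637, -0.068, 0.1, -165.5) d [ 0.001 -0.048  0.872] rz -0.001
(0.637, -0.068, 0.048, -165.5) d [ 0.   -0.    0.52] rz -0.0
```

View pics/s3.png

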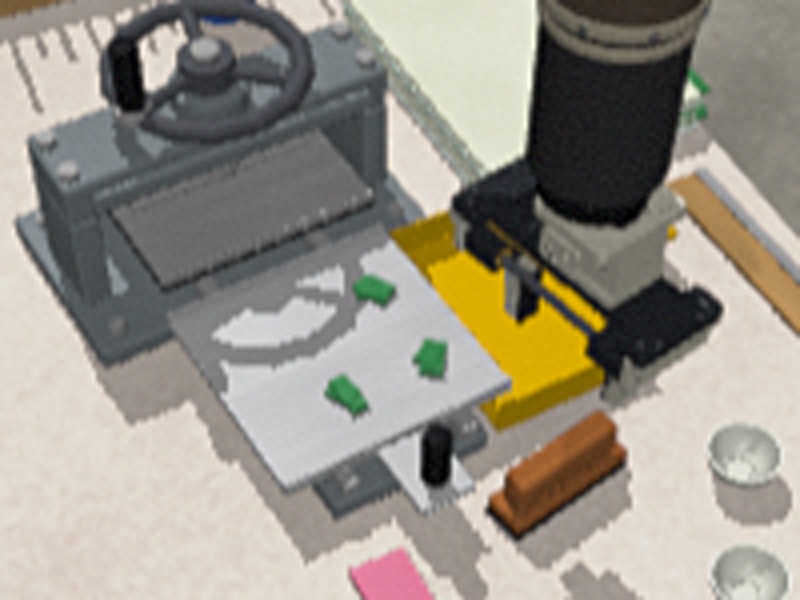

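```bash
python3 -m creep '[{"grip":0.4,"delta_pos":[0,-0.05,0.4],"rotation":[0,0,0]},{"grip":0.4,"delta_pos":[0,-0.05,0.6],"rotation":[0,0,0]},{"grip":0.4,"delta_pos":[0,-0.05,0.87],"rotation":[0,0,0]},{"grip":0.4,"delta_pos":[0,-0.05,0.87],"rotation":[0,0,0]},{"grip":0.4,"delta_pos":[0,-0.05,0.87],"rotation":[0,0,0]}]'
python3 -m creep '[{"grip":0.4,"delta_pos":[0,0,0.2],"rotation":[0,0,0]},{"grip":0.4,"delta_pos":[0,0,0.4],"rotation":[0,0,0]},{"grip":0.4,"delta_pos":[0,0,0.52],"rotation":[0,0,0]},{"grip":0.4,"delta_pos":[0,0,0.52],"rotation":[0,0,0]}]'
python3 -m creep '[{"grip":1,"delta_pos":[0,0,0],"rotation":[0,0,0]},{"grip":1,"delta_pos":[0,0,0],"rotation":[0,0,0]},{"grip":1,"delta_pos":[0,0,0],"rotation":[0,0,0]},{"grip":1,"delta_pos":[0,0,0],"rotation":[0,0,0]},{"grip":1,"delta_pos":[0,0,0],"rotation":[0,0,0]}]'
python3 -m creep '[{"grip":1,"delta_pos":[0,0,0],"rotation":[0,0,0]},{"grip":1,"delta_pos":[0,0,0],"rotation":[0,0,0]},{"grip":1,"delta_pos":[0,0,-0.1],"rotation":[0,0,0]}]'
```

```text
clock: 9.35
tool_pos: [0.6373, -0.0685, 0.1007]
orientation: [-180.0, -0.1, -165.4]
force: [0.6, -0.2, 0.4]
opening: 0.0552
gripper_force: 0.0
clock: 9.75
tool_pos: [0.6369, -0.0685, 0.0481]
orientation: [180.0, -0.1, -165.5]
force: [0.9, 0.1, -0.4]
opening: 0.0528
gripper_force: 0.0
clock: 10.25
tool_pos: [0.6377, -0.0684, 0.0493]
orientation: [-180.0, 0.1, -165.5]
force: [-0.5, 1.7, 4.8]
opening: 0.0255
gripper_force: 30.0
clock: 10.55
tool_pos: [0.6362, -0.0685, 0.0575]
orientation: [180.0, -0.2, -165.5]
force: [0.1, 0.5, -2.4]
opening: 0.0254
gripper_force: 30.0
```

Run:
```python
from h import *
legs([(.637,-.0685,.188,-165.5),(.535,.1375,.188,-83.7),(.535,.1375,.096,-83.7)],start=(.637,-.0685,.058,-165.5))
```

```text
from [ 0.637  -0.0685  0.058 ] rpy [ 1.7997e+02 -1.5000e-01 -1.6554e+02] grip 0.0254 F [ 0.1  0.5 -2.4] t 10.55
  .. d [ 0.    0.   -0.65] rz -0.0
(0.637, -0.0685, 0.188, -165.5) d [ 0.    0.   -0.65] rz -0.0
  .. d [0.157 0.75  0.   ] rz -0.303
  .. d [-0.204  0.739  0.   ] rz -0.303
(0.535, 0.1375, 0.188, -83.7) d [-0.52   0.563  0.   ] rz -0.303
(0.535, 0.1375, 0.096, -83.7) d [ 0.   -0.    0.92] rz -0.0
```

```bash
python3 -m creep '[{"grip":1,"delta_pos":[0,0,-0.3],"rotation":[0,0,0]},{"grip":1,"delta_pos":[0,0,-0.6],"rotation":[0,0,0]},{"grip":1,"delta_pos":[0,0,-0.9],"rotation":[0,0,0]},{"grip":1,"delta_pos":[0,0,-0.9],"rotation":[0,0,0]}]'
python3 -m creep '[{"grip":1,"delta_pos":[0,0,-0.3],"rotation":[0,0,0]},{"grip":1,"delta_pos":[0,0,-0.4],"rotation":[0,0,0]}]'
python3 -m creep '[{"grip":1,"delta_pos":[0.03,0.15,0],"rotation":[0,0,-0.06]},{"grip":1,"delta_pos":[0.06,0.3,0],"rotation":[0,0,-0.12]},{"grip":1,"delta_pos":[0.1,0.45,0],"rotation":[0,0,-0.18]},{"grip":1,"delta_pos":[0.13,0.6,0],"rotation":[0,0,-0.24]},{"grip":1,"delta_pos":[0.157,0.75,0],"rotation":[0,0,-0.303]}]'
python3 -m creep '[{"grip":1,"delta_pos":[-0.04,0.15,0],"rotation":[0,0,-0.06]},{"grip":1,"delta_pos":[-0.08,0.3,0],"rotation":[0,0,-0.12]},{"grip":1,"delta_pos":[-0.12,0.45,0],"rotation":[0,0,-0.18]},{"grip":1,"delta_pos":[-0.16,0.6,0],"rotation":[0,0,-0.24]},{"grip":1,"delta_pos":[-0.204,0.739,0],"rotation":[0,0,-0.303]}]'
python3 -m creep '[{"grip":1,"delta_pos":[-0.1,0.11,0],"rotation":[0,0,-0.06]},{"grip":1,"delta_pos":[-0.2,0.22,0],"rotation":[0,0,-0.12]},{"grip":1,"delta_pos":[-0.3,0.33,0],"rotation":[0,0,-0.18]},{"grip":1,"delta_pos":[-0.4,0.45,0],"rotation":[0,0,-0.24]},{"grip":1,"delta_pos":[-0.52,0.563,0],"rotation":[0,0,-0.303]}]'
python3 -m creep '[{"grip":1,"delta_pos":[0,0,0],"rotation":[0,0,0]},{"grip":1,"delta_pos":[0,0,0.2],"rotation":[0,0,0]},{"grip":1,"delta_pos":[0,0,0.4],"rotation":[0,0,0]},{"grip":1,"delta_pos":[0,0,0.5],"rotation":[0,0,0]},{"grip":1,"delta_pos":[0,0,0.5],"rotation":[0,0,0]}]'
python3 - <<'E'
from h import *
legs([(.535,.1375,.096,-83.7),(.6194,.1468,.096,-83.7)])
S=snap('side');cv2.imwrite('pics/s4.png',cv2.resize(S['color'][90:240,150:350],(800,600),interpolation=2)[:,:,::-1])
E
```

```text
clock: 10.95
tool_pos: [0.6397, -0.0685, 0.1537]
orientation: [-179.9, 0.4, -165.5]
force: [0.2, -0.2, -1.3]
opening: 0.0255
gripper_force: 30.0
clock: 11.15
tool_pos: [0.6381, -0.0686, 0.1908]
orientation: [-180.0, 0.1, -165.5]
force: [0.1, 0.7, -1.8]
opening: 0.0256
gripper_force: 30.0
clock: 11.65
tool_pos: [0.6026, 0.0007, 0.1877]
orientation: [180.0, -0.0, -138.0]
force: [0.7, -0.1, -1.7]
opening: 0.0257
gripper_force: 30.0
clock: 12.15
tool_pos: [0.5686, 0.0695, 0.1878]
orientation: [180.0, -0.0, -110.8]
force: [-0.5, -0.1, -1.3]
opening: 0.0262
gripper_force: 30.0
clock: 12.65
tool_pos: [0.5346, 0.1379, 0.1878]
orientation: [179.9, -0.0, -83.5]
force: [0.6, -0.1, -1.2]
opening: 0.0257
gripper_force: 30.0
clock: 13.15
tool_pos: [0.5346, 0.1368, 0.1369]
orientation: [179.8, -0.1, -83.8]
force: [0.1, 0.3, -0.2]
opening: 0.0257
gripper_force: 30.0
from [0.5346 0.1368 0.1369] rpy [ 1.7982e+02 -8.0000e-02 -8.3800e+01] grip 0.0257 F [ 0.1  0.3 -0.2] t 13.15
(0.535, 0.1375, 0.096, -83.7) d [-0.007 -0.005  0.409] rz -0.001
(0.6194, 0.1468, 0.096, -83.7) d [ 0.    -0.849 -0.   ] rz -0.0
```

View pics/s4.png

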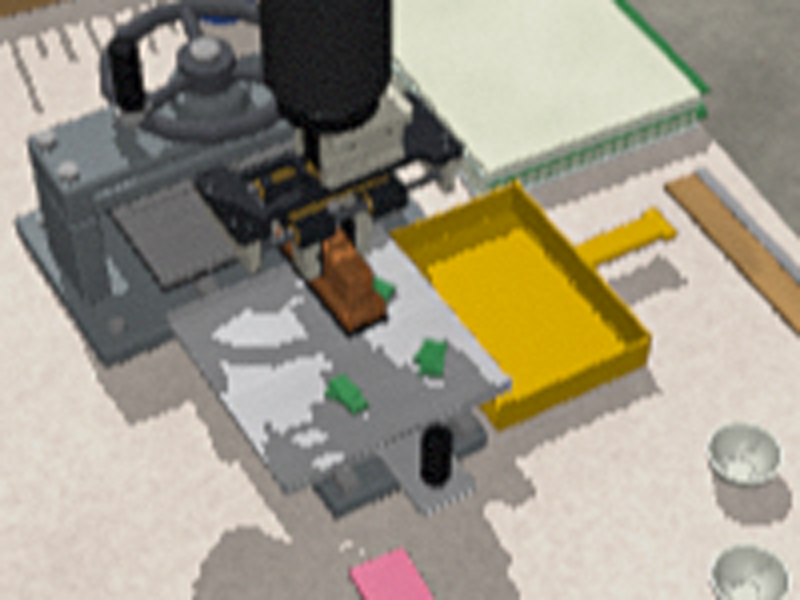

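```bash
python3 -m creep '[{"grip":1,"delta_pos":[0,0,0.2],"rotation":[0,0,0]},{"grip":1,"delta_pos":[0,0,0.35],"rotation":[0,0,0]},{"grip":1,"delta_pos":[0,0,0.41],"rotation":[0,0,0]},{"grip":1,"delta_pos":[0,0,0.42],"rotation":[0,0,0]},{"grip":1,"delta_pos":[0,0,0.42],"rotation":[0,0,0]}]'
python3 -m creep '[{"grip":1,"delta_pos":[0,-0.08,0],"rotation":[0,0,0]},{"grip":1,"delta_pos":[0,-0.16,0],"rotation":[0,0,0]},{"grip":1,"delta_pos":[0,-0.25,0],"rotation":[0,0,0]},{"grip":1,"delta_pos":[0,-0.35,0],"rotation":[0,0,0]},{"grip":1,"delta_pos":[0,-0.45,0],"rotation":[0,0,0]}]'
python3 -m creep '[{"grip":1,"delta_pos":[0,-0.1,0],"rotation":[0,0,0]},{"grip":1,"delta_pos":[0,-0.2,0],"rotation":[0,0,0]},{"grip":1,"delta_pos":[0,-0.3,0],"rotation":[0,0,0]},{"grip":1,"delta_pos":[0,-0.4,0],"rotation":[0,0,0]},{"grip":1,"delta_pos":[0,-0.45,0],"rotation":[0,0,0]}]'
python3 -m creep '[{"grip":1,"delta_pos":[0,0,0],"rotation":[0,0,0]},{"grip":1,"delta_pos":[0,0,-0.3],"rotation":[0,0,0]},{"grip":1,"delta_pos":[0,0,-0.6],"rotation":[0,0,0]},{"grip":1,"delta_pos":[0,0,-0.6],"rotation":[0,0,0]}]'
python3 - <<'E'
from h import *
o=ctrl.get_obs()
legs([(.4526,.0629,.155,-83.7),(.4526,.0629,.096,-83.7),(.6265,.0822,.096,-83.7)])
E
```

```text
clock: 13.7
tool_pos: [0.536, 0.1379, 0.0974]
orientation: [-179.9, 0.0, -83.7]
force: [-0.3, 0.0, -0.7]
opening: 0.0256
gripper_force: 30.0
clock: 14.2
tool_pos: [0.5812, 0.1427, 0.0966]
orientation: [-180.0, -0.0, -83.7]
force: [-0.6, -0.4, -1.4]
opening: 0.0258
gripper_force: 30.0
clock: 14.7
tool_pos: [0.6259, 0.1476, 0.0964]
orientation: [-180.0, -0.0, -83.7]
force: [-0.0, -0.1, -2.1]
opening: 0.0256
gripper_force: 30.0
clock: 15.1
tool_pos: [0.6269, 0.1484, 0.1613]
orientation: [-179.6, 0.1, -83.7]
force: [0.5, 0.3, -1.3]
opening: 0.0262
gripper_force: 30.0
from [0.6269 0.1484 0.1613] rpy [-1.796e+02  1.000e-01 -8.366e+01] grip 0.0262 F [ 0.5  0.3 -1.3] t 15.1
  .. d [0.329 0.914 0.032] rz 0.0
(0.4526, 0.0629, 0.155, -83.7) d [0.329 0.913 0.032] rz 0.0
(0.4526, 0.0629, 0.096, -83.7) d [ 0.   -0.    0.59] rz -0.0
  .. d [-0.001 -0.875 -0.   ] rz -0.0
(0.6265, 0.0822, 0.096, -83.7) d [-0.001 -0.875 -0.   ] rz -0.0
```

```bash
python3 -m creep '[{"grip":1,"delta_pos":[0.1,0.2,0],"rotation":[0,0,0]},{"grip":1,"delta_pos":[0.2,0.5,0],"rotation":[0,0,0]},{"grip":1,"delta_pos":[0.33,0.8,0],"rotation":[0,0,0]},{"grip":1,"delta_pos":[0.33,0.91,0],"rotation":[0,0,0]}]'
python3 -m creep '[{"grip":1,"delta_pos":[0.1,0.3,0],"rotation":[0,0,0]},{"grip":1,"delta_pos":[0.2,0.6,0],"rotation":[0,0,0]},{"grip":1,"delta_pos":[0.33,0.9,0],"rotation":[0,0,0]},{"grip":1,"delta_pos":[0.33,0.91,0],"rotation":[0,0,0]},{"grip":1,"delta_pos":[0.33,0.91,0],"rotation":[0,0,0]}]'
python3 -m creep '[{"grip":1,"delta_pos":[0,0,0.2],"rotation":[0,0,0]},{"grip":1,"delta_pos":[0,0,0.4],"rotation":[0,0,0]},{"grip":1,"delta_pos":[0,0,0.55],"rotation":[0,0,0]},{"grip":1,"delta_pos":[0,0,0.605],"rotation":[0,0,0]},{"grip":1,"delta_pos":[0,0,0.605],"rotation":[0,0,0]}]'
python3 - <<'E'
from h import *
legs([(.6265,.0822,.096,-83.7)])
E
```

```text
clock: 15.5
tool_pos: [0.5349, 0.103, 0.1562]
orientation: [179.9, 0.0, -83.8]
force: [0.6, 0.3, -1.3]
opening: 0.0257
gripper_force: 30.0
clock: 16.0
tool_pos: [0.4511, 0.0621, 0.1571]
orientation: [-179.9, 0.0, -83.7]
force: [0.0, 0.4, -0.7]
opening: 0.0252
gripper_force: 30.0
clock: 16.5
tool_pos: [0.4518, 0.0623, 0.0958]
orientation: [180.0, -0.0, -83.7]
force: [0.7, -0.9, -0.7]
opening: 0.0256
gripper_force: 30.0
from [0.4518 0.0623 0.0958] rpy [ 1.7995e+02 -5.0000e-02 -8.3680e+01] grip 0.0256 F [ 0.7 -0.9 -0.7] t 16.5
  .. d [-0.003 -0.879 -0.001] rz 0.0
(0.6265, 0.0822, 0.096, -83.7) d [-0.003 -0.879 -0.001] rz 0.0
```

```bash
python3 -m creep '[{"grip":1,"delta_pos":[0,-0.1,0],"rotation":[0,0,0]},{"grip":1,"delta_pos":[0,-0.2,0],"rotation":[0,0,0]},{"grip":1,"delta_pos":[0,-0.32,0],"rotation":[0,0,0]},{"grip":1,"delta_pos":[0,-0.44,0],"rotation":[0,0,0]},{"grip":1,"delta_pos":[0,-0.56,0],"rotation":[0,0,0]}]'
python3 -m creep '[{"grip":1,"delta_pos":[0,-0.1,0],"rotation":[0,0,0]},{"grip":1,"delta_pos":[0,-0.2,0],"rotation":[0,0,0]},{"grip":1,"delta_pos":[0,-0.32,0],"rotation":[0,0,0]},{"grip":1,"delta_pos":[0,-0.44,0],"rotation":[0,0,0]},{"grip":1,"delta_pos":[0,-0.56,0],"rotation":[0,0,0]}]'
python3 -m creep '[{"grip":1,"delta_pos":[0,-0.12,0],"rotation":[0,0,0]},{"grip":1,"delta_pos":[0,-0.24,0],"rotation":[0,0,0]},{"grip":1,"delta_pos":[0,-0.36,0],"rotation":[0,0,0]},{"grip":1,"delta_pos":[0,-0.5,0],"rotation":[0,0,0]},{"grip":1,"delta_pos":[0,-0.68,0],"rotation":[0,0,0]}]'
python3 -m creep '[{"grip":1,"delta_pos":[0,0,0],"rotation":[0,0,0]},{"grip":1,"delta_pos":[0,0,-0.3],"rotation":[0,0,0]},{"grip":1,"delta_pos":[0,0,-0.6],"rotation":[0,0,0]},{"grip":1,"delta_pos":[0,0,-0.92],"rotation":[0,0,0]},{"grip":1,"delta_pos":[0,0,-0.92],"rotation":[0,0,0]}]'
python3 - <<'E'
from h import *
legs([(.637,-.0685,.188,-165.5)])
S=snap('side');T=snap('top')
B=np.array([.5236,.103]);x=np.array([.9939,.1103]);y=np.array([-.1103,.9939])
for n,s in(('s',S),('t',T)):
 for z in(.050,.008):
  for c in blobs(s,(35,50,30),(90,255,255),5):
   P=np.array([ray(s,*p[0],z)[:2] for p in c]);L=np.c_[(P-B)@x,(P-B)@y]*1000
   if abs(L.mean(0)).max()<300: print(n,z,c.mean(0)[0],'bed xy min',L.min(0).round(),'max',L.max(0).round())
a=cv2.resize(S['color'][100:230,170:340],(400,306),interpolation=2);b=cv2.resize(T['color'][90:220,130:300],(400,306),interpolation=2)
cv2.imwrite('pics/s5.png',np.hstack([a,b])[:,:,::-1])
E
```

```text
clock: 17.0
tool_pos: [0.5082, 0.0682, 0.096]
orientation: [-180.0, -0.0, -83.7]
force: [-0.0, -0.3, -1.4]
opening: 0.0257
gripper_force: 30.0
clock: 17.5
tool_pos: [0.5635, 0.0744, 0.0961]
orientation: [-180.0, 0.0, -83.7]
force: [-0.8, -0.2, -2.3]
opening: 0.026
gripper_force: 30.0
clock: 18.0
tool_pos: [0.6309, 0.0818, 0.0961]
orientation: [180.0, 0.0, -83.7]
force: [-0.2, 0.1, -1.9]
opening: 0.0257
gripper_force: 30.0
clock: 18.5
tool_pos: [0.6326, 0.0823, 0.1933]
orientation: [-179.5, 0.1, -83.7]
force: [-0.2, 0.9, -0.6]
opening: 0.026
gripper_force: 30.0
from [0.6326 0.0823 0.1933] rpy [-1.7955e+02  7.0000e-02 -8.3670e+01] grip 0.026 F [-0.2  0.9 -0.6] t 18.5
  .. d [0.752 0.061 0.027] rz 0.455
(0.637, -0.0685, 0.188, -165.5) d [ 0.608 -0.446  0.027] rz 0.455
s 0.05 [277.17241379 179.68965517] bed xy min [ 100. -108.] max [124. -59.]
s 0.05 [255.73333333 156.8       ] bed xy min [101.  22.] max [110.  54.]
s 0.008 [277.17241379 179.68965517] bed xy min [122. -80.] max [147. -29.]
s 0.008 [255.73333333 156.8       ] bed xy min [123.  54.] max [133.  88.]
t 0.05 [179.26086957 145.95652174] bed xy min [106.  42.] max [117.  73.]
t 0.008 [179.26086957 145.95652174] bed xy min [117.  49.] max [129.  81.]
```

View pics/s5.png

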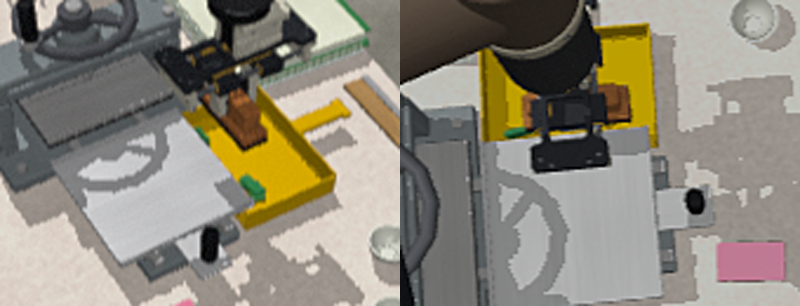

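```bash
python3 -m creep '[{"grip":1,"delta_pos":[0.15,0.01,0],"rotation":[0,0,0.09]},{"grip":1,"delta_pos":[0.3,0.02,0],"rotation":[0,0,0.18]},{"grip":1,"delta_pos":[0.45,0.03,0],"rotation":[0,0,0.27]},{"grip":1,"delta_pos":[0.6,0.05,0],"rotation":[0,0,0.36]},{"grip":1,"delta_pos":[0.752,0.061,0],"rotation":[0,0,0.455]}]'
python3 -m creep '[{"grip":1,"delta_pos":[0.12,-0.09,0],"rotation":[0,0,0.09]},{"grip":1,"delta_pos":[0.24,-0.18,0],"rotation":[0,0,0.18]},{"grip":1,"delta_pos":[0.36,-0.27,0],"rotation":[0,0,0.27]},{"grip":1,"delta_pos":[0.48,-0.36,0],"rotation":[0,0,0.36]},{"grip":1,"delta_pos":[0.608,-0.446,0],"rotation":[0,0,0.455]}]'
python3 -m creep '[{"grip":1,"delta_pos":[0,0,0],"rotation":[0,0,0]},{"grip":1,"delta_pos":[0,0,0.3],"rotation":[0,0,0]},{"grip":1,"delta_pos":[0,0,0.6],"rotation":[0,0,0]},{"grip":1,"delta_pos":[0,0,0.8],"rotation":[0,0,0]},{"grip":1,"delta_pos":[0,0,0.8],"rotation":[0,0,0]}]'
python3 - <<'E'
from h import *
legs([(.637,-.0685,.049,-165.5)])
E
```

```text
clock: 19.1
tool_pos: [0.6313, 0.0056, 0.1863]
orientation: [179.9, -0.1, -125.0]
force: [0.1, -0.0, -2.2]
opening: 0.0256
gripper_force: 30.0
clock: 19.6
tool_pos: [0.6335, -0.0697, 0.1863]
orientation: [180.0, -0.2, -166.0]
force: [0.1, 0.0, -0.7]
opening: 0.0256
gripper_force: 30.0
clock: 20.1
tool_pos: [0.6316, -0.0689, 0.1038]
orientation: [179.9, -0.4, -165.5]
force: [-0.1, 0.1, -1.8]
opening: 0.0259
gripper_force: 30.0
from [ 0.6316 -0.0689  0.1038] rpy [ 179.92   -0.42 -165.49] grip 0.0259 F [-0.1  0.1 -1.8] t 20.1
(0.637, -0.0685, 0.049, -165.5) d [-0.053 -0.01   0.548] rz 0.0
```

```bash
python3 -m creep '[{"grip":1,"delta_pos":[-0.04,-0.02,0.2],"rotation":[0,0,0]},{"grip":1,"delta_pos":[-0.04,-0.02,0.4],"rotation":[0,0,0]},{"grip":1,"delta_pos":[-0.04,-0.02,0.5],"rotation":[0,0,0]},{"grip":1,"delta_pos":[-0.04,-0.02,0.55],"rotation":[0,0,0]},{"grip":1,"delta_pos":[-0.04,-0.02,0.55],"rotation":[0,0,0]}]'
python3 - <<'E'
from h import *
legs([(.637,-.0685,.0485,-165.5)])
E
```

```text
clock: 20.6
tool_pos: [0.6388, -0.0699, 0.0531]
orientation: [-180.0, -0.0, -165.6]
force: [-0.0, -0.8, -1.0]
opening: 0.0258
gripper_force: 30.0
from [ 0.6388 -0.0699  0.0531] rpy [-1.7999e+02 -3.0000e-02 -1.6556e+02] grip 0.0258 F [-0.  -0.8 -1. ] t 20.6
(0.637, -0.0685, 0.0485, -165.5) d [0.014 0.018 0.046] rz -0.001
```

```bash
python3 -m creep '[{"grip":1,"delta_pos":[0,0,0.03],"rotation":[0,0,0]},{"grip":1,"delta_pos":[0,0,0.045],"rotation":[0,0,0]},{"grip":1,"delta_pos":[0,0,0.045],"rotation":[0,0,0]}]'
python3 -m creep '[{"grip":0.4,"delta_pos":[0,0,0],"rotation":[0,0,0]},{"grip":0.4,"delta_pos":[0,0,0],"rotation":[0,0,0]},{"grip":0.4,"delta_pos":[0,0,0],"rotation":[0,0,0]},{"grip":0.4,"delta_pos":[0,0,0],"rotation":[0,0,0]},{"grip":0.4,"delta_pos":[0,0,0],"rotation":[0,0,0]}]'
python3 -m creep '[{"grip":0.4,"delta_pos":[0,0,-0.3],"rotation":[0,0,0]},{"grip":0.4,"delta_pos":[0,0,-0.8],"rotation":[0,0,0]},{"grip":0.4,"delta_pos":[0,0,-1],"rotation":[0,0,0]},{"grip":0.4,"delta_pos":[0,0,-1],"rotation":[0,0,0]}]'
python3 - <<'E'
from h import *
S=snap('side')
for z in(.008,):
  for c in blobs(S,(35,50,30),(90,255,255),5):
   P=np.array([ray(S,*p[0],.008)[:2] for p in c]);print(c.mean(0)[0],P.min(0).round(3),P.max(0).round(3),np.round(rect(S,c,.013),1))
for c in blobs(S,(4,90,40),(14,230,220)): print(c.mean(0)[0],np.round(rect(S,c,.04),1))
legs([(.577,-.366,.15,-97.8)])
E
```

```text
clock: 20.9
tool_pos: [0.6391, -0.07, 0.0491]
orientation: [-180.0, 0.1, -165.6]
force: [1.3, -0.6, -0.8]
opening: 0.026
gripper_force: 30.0
clock: 21.4
tool_pos: [0.6388, -0.07, 0.0486]
orientation: [-180.0, 0.0, -165.6]
force: [0.1, 0.5, 0.2]
opening: 0.0518
gripper_force: 0.0
clock: 21.8
tool_pos: [0.641, -0.0699, 0.1529]
orientation: [-179.9, 0.4, -165.6]
force: [-0.3, 0.1, -1.1]
opening: 0.0527
gripper_force: 0.0
[232.53333333 311.08888889] [ 0.296 -0.345] [ 0.384 -0.255] [ 339.1 -303.2   86.6   86.4   65.2]
[320.81176471 297.72941176] [ 0.546 -0.411] [ 0.606 -0.322] [ 574.1 -368.7   86.2   49.6   82.1]
[269.63513514 279.52702703] [ 0.445 -0.303] [ 0.5   -0.214] [ 470.7 -261.    85.7   49.3  -85.5]
[303.32876712 266.2739726 ] [ 0.554 -0.306] [ 0.607 -0.218] [ 578.6 -263.6   85.7   49.9  -87.3]
[400.74100719 228.98561151] [ 0.825 -0.355] [ 1.022 -0.192] [ 919.1 -275.4  178.3  133.6   11.3]
[277.10344828 179.55172414] [0.65  0.038] [0.676 0.089] [661.4  59.6  50.8  23.6 -83.1]
[255.875  157.0625] [0.637 0.166] [0.647 0.204] [640.4 181.4  37.8   8.7 -86.7]
[324.2 117.4] [0.969 0.259] [0.983 0.275] [972.7 262.4  16.   13.7 -85.4]
[114.76190476  71.        ] [0.302 0.816] [0.321 0.966] [309.8 883.7 150.4   7.5  84.7]
[153.09090909  55.5       ] [0.468 0.812] [0.52  1.069] [492.4 932.6 260.2   7.8  79.2]
[458.21538462 307.40512821] [ 882.6 -553.7  120.4   81.1   26.7]
[290.125 208.1  ] [632.8 -80.1 132.9  51.1  15.2]
from [ 0.6397 -0.0699  0.1505] rpy [-179.99    0.21 -165.61] grip 0.0526 F [-0.9  0.3 -0.9] t 21.85
  .. d [ 0.336 -0.678  0.001] rz -0.188
  .. d [ 0.519 -0.551  0.001] rz -0.188
  .. d [ 0.657 -0.376  0.001] rz -0.188
(0.577, -0.366, 0.15, -97.8) d [ 0.738 -0.168  0.001] rz -0.188
```

```bash
python3 -m creep '[{"grip":0,"delta_pos":[0.336,-0.678,0],"rotation":[0,0,-0.188]},{"grip":0,"delta_pos":[0.336,-0.678,0],"rotation":[0,0,-0.188]}]' >/dev/null
python3 -m creep '[{"grip":0,"delta_pos":[0.519,-0.551,0],"rotation":[0,0,-0.188]},{"grip":0,"delta_pos":[0.519,-0.551,0],"rotation":[0,0,-0.188]}]' >/dev/null
python3 -m creep '[{"grip":0,"delta_pos":[0.657,-0.376,0],"rotation":[0,0,-0.188]},{"grip":0,"delta_pos":[0.657,-0.376,0],"rotation":[0,0,-0.188]}]' >/dev/null
python3 -m creep '[{"grip":0,"delta_pos":[0.738,-0.168,0],"rotation":[0,0,-0.188]},{"grip":0,"delta_pos":[0.738,-0.168,0],"rotation":[0,0,-0.188]},{"grip":0,"delta_pos":[0.738,-0.168,0],"rotation":[0,0,-0.188]},{"grip":0,"delta_pos":[0.738,-0.168,0],"rotation":[0,0,-0.188]}]'
python3 - <<'E'
from h import *
legs([(.5765,-.367,.15,-97.9),(.5765,-.367,.06,-97.9),(.5765,-.367,.026,-97.9)])
B=np.array([.5236,.103]);x=np.array([.9939,.1103]);y=np.array([-.1103,.9939])
S=snap('side');T=snap('top')
for n,s in(('s',S),('t',T)):
  for c in blobs(s,(35,50,30),(90,255,255),8):
   m=c.mean(0)[0]
   if 120<m[0]<330 and 100<m[1]<230:
    P=np.array([ray(s,*p[0],.01)[:2] for p in c]);L=np.c_[(P-B)@x,(P-B)@y]*1000
    print(n,m,'bedxy',L.min(0).round(),L.max(0).round())
a=cv2.resize(S['color'][110:230,190:340],(400,320),interpolation=2);b=cv2.resize(T['color'][100:220,130:280],(400,320),interpolation=2)
cv2.imwrite('pics/s6.png',np.hstack([a,b])[:,:,::-1])
E
```

```text
clock: 22.85
tool_pos: [0.5744, -0.3665, 0.1468]
orientation: [179.9, 0.0, -98.3]
force: [0.4, -0.1, -0.7]
opening: 0.0876
gripper_force: 0.0
from [ 0.5744 -0.3665  0.1468] rpy [ 1.7985e+02  4.0000e-02 -9.8320e+01] grip 0.0876 F [ 0.4 -0.1 -0.7] t 22.85
(0.5765, -0.367, 0.15, -97.9) d [ 0.002 -0.022 -0.032] rz -0.005
(0.5765, -0.367, 0.06, -97.9) d [ 0.  -0.   0.9] rz -0.0
(0.5765, -0.367, 0.026, -97.9) d [ 0.   -0.    0.34] rz -0.0
s [276.96428571 179.39285714] bedxy [122. -80.] [146. -31.]
s [255.875  157.0625] bedxy [122.  49.] [131.  86.]
t [327.90909091 165.27272727] bedxy [  -3. -373.] [  41. -356.]
t [179.5  145.75] bedxy [116.  48.] [130.  81.]
t [219.6097561  137.53658537] bedxy [123. -79.] [149. -33.]
```

View pics/s6.png

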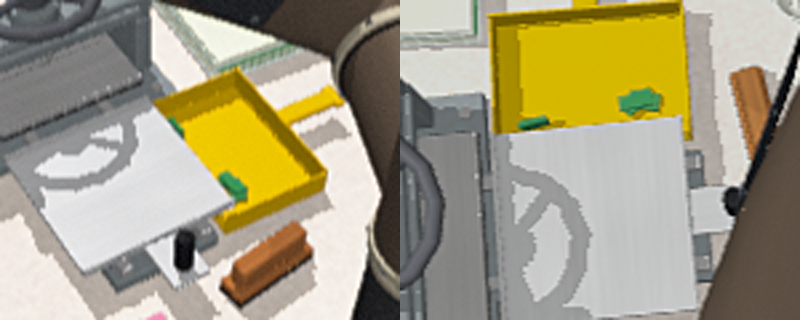

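```bash
python3 -m creep '[{"grip":0,"delta_pos":[0,-0.02,0.4],"rotation":[0,0,0]},{"grip":0,"delta_pos":[0,-0.02,0.8],"rotation":[0,0,0]},{"grip":0,"delta_pos":[0,-0.02,0.9],"rotation":[0,0,0]},{"grip":0,"delta_pos":[0,-0.02,0.9],"rotation":[0,0,0]},{"grip":0,"delta_pos":[0,-0.02,0.9],"rotation":[0,0,0]}]'
python3 - <<'E'
from h import *
legs([(.5765,-.367,.026,-97.9)])
E
```

```text
clock: 23.45
tool_pos: [0.5787, -0.3663, 0.0602]
orientation: [-179.9, -0.0, -98.1]
force: [0.2, 0.4, 0.9]
opening: 0.0876
gripper_force: 0.0
from [ 0.5787 -0.3663  0.0602] rpy [-1.7991e+02 -5.0000e-02 -9.8060e+01] grip 0.0876 F [0.2 0.4 0.9] t 23.45
(0.5765, -0.367, 0.026, -97.9) d [0.01  0.021 0.342] rz -0.002
```

```bash
python3 -m creep '[{"grip":0,"delta_pos":[0,0.02,0.2],"rotation":[0,0,0]},{"grip":0,"delta_pos":[0,0.02,0.34],"rotation":[0,0,0]},{"grip":0,"delta_pos":[0,0.02,0.34],"rotation":[0,0,0]}]'
python3 -m creep '[{"grip":1,"delta_pos":[0,0,0],"rotation":[0,0,0]},{"grip":1,"delta_pos":[0,0,0],"rotation":[0,0,0]},{"grip":1,"delta_pos":[0,0,0],"rotation":[0,0,0]},{"grip":1,"delta_pos":[0,0,0],"rotation":[0,0,0]},{"grip":1,"delta_pos":[0,0,0],"rotation":[0,0,0]}]'
python3 -m creep '[{"grip":1,"delta_pos":[0,0,0],"rotation":[0,0,0]},{"grip":1,"delta_pos":[0,0,0],"rotation":[0,0,0]}]'
python3 - <<'E'
from h import *
legs([(.5765,-.367,.15,-97.9),(.5782,.1543,.15,-83.7)])
E
```

```text
clock: 23.75
tool_pos: [0.5766, -0.3663, 0.0258]
orientation: [-179.9, -0.0, -98.1]
force: [0.1, -0.2, 0.9]
opening: 0.0876
gripper_force: 0.0
clock: 24.25
tool_pos: [0.5757, -0.3664, 0.0254]
orientation: [-180.0, -0.0, -98.1]
force: [-1.1, 0.6, 5.4]
opening: 0.0534
gripper_force: 2.8
clock: 24.45
tool_pos: [0.5758, -0.3664, 0.0254]
orientation: [-180.0, -0.0, -98.1]
force: [-1.5, -0.5, 4.6]
opening: 0.0479
gripper_force: 30.7
from [ 0.5758 -0.3664  0.0254] rpy [-1.7995e+02 -3.0000e-02 -9.8110e+01] grip 0.0479 F [-1.5 -0.5  4.6] t 24.45
  .. d [ 0.002 -0.004 -0.623] rz -0.001
(0.5765, -0.367, 0.15, -97.9) d [ 0.002 -0.004 -0.623] rz -0.001
  .. d [-0.861  0.117  0.   ] rz -0.026
  .. d [-0.865  0.081  0.   ] rz -0.026
  .. d [-0.868  0.045  0.   ] rz -0.026
  .. d [-0.869  0.009  0.   ] rz -0.026
  .. d [-0.868 -0.027 -0.   ] rz -0.026
(0.5782, 0.1543, 0.15, -83.7) d [-0.867 -0.062 -0.   ] rz -0.026
```

```bash
python3 -m creep '[{"grip":1,"delta_pos":[0,0,-0.2],"rotation":[0,0,0]},{"grip":1,"delta_pos":[0,0,-0.5],"rotation":[0,0,0]},{"grip":1,"delta_pos":[0,0,-0.8],"rotation":[0,0,-0.05]},{"grip":1,"delta_pos":[0,0,-1],"rotation":[0,0,-0.1]},{"grip":1,"delta_pos":[0,0,-1],"rotation":[0,0,-0.16]}]'
python3 -m creep '[{"grip":1,"delta_pos":[-0.2,0,-0.25],"rotation":[0,0,0]},{"grip":1,"delta_pos":[-0.5,-0.05,-0.25],"rotation":[0,0,0]},{"grip":1,"delta_pos":[-0.86,-0.1,-0.25],"rotation":[0,0,0]}]'
python3 -m creep '[{"grip":1,"delta_pos":[-0.3,-0.03,0],"rotation":[0,0,0]},{"grip":1,"delta_pos":[-0.6,-0.06,0],"rotation":[0,0,0]},{"grip":1,"delta_pos":[-0.86,-0.1,0],"rotation":[0,0,0]}]'
python3 -m creep '[{"grip":1,"delta_pos":[-0.3,-0.03,0],"rotation":[0,0,0]},{"grip":1,"delta_pos":[-0.6,-0.06,0],"rotation":[0,0,0]},{"grip":1,"delta_pos":[-0.86,-0.1,0],"rotation":[0,0,0]}]'
python3 -m creep '[{"grip":1,"delta_pos":[-0.3,-0.03,0],"rotation":[0,0,0]},{"grip":1,"delta_pos":[-0.6,-0.06,0],"rotation":[0,0,0]},{"grip":1,"delta_pos":[-0.86,-0.1,0],"rotation":[0,0,0]}]'
python3 -m creep '[{"grip":1,"delta_pos":[-0.3,-0.03,0],"rotation":[0,0,0]},{"grip":1,"delta_pos":[-0.6,-0.06,0],"rotation":[0,0,0]},{"grip":1,"delta_pos":[-0.86,-0.1,0],"rotation":[0,0,0]}]'
python3 -m creep '[{"grip":1,"delta_pos":[-0.3,-0.03,0],"rotation":[0,0,0]},{"grip":1,"delta_pos":[-0.6,-0.06,0],"rotation":[0,0,0]},{"grip":1,"delta_pos":[-0.8,-0.1,0],"rotation":[0,0,0]},{"grip":1,"delta_pos":[-0.86,-0.1,0],"rotation":[0,0,0]},{"grip":1,"delta_pos":[-0.86,-0.1,0],"rotation":[0,0,0]}]'
python3 - <<'E'
from h import *
legs([(.5782,.1543,.15,-83.7),(.5782,.1543,.071,-83.7)])
E
```

```text
clock: 24.95
tool_pos: [0.5773, -0.3669, 0.1283]
orientation: [-179.7, -0.2, -83.5]
force: [0.4, -0.3, -1.7]
opening: 0.048
gripper_force: 30.0
clock: 25.25
tool_pos: [0.5762, -0.2794, 0.15]
orientation: [-179.9, -0.0, -83.8]
force: [0.1, -0.4, -1.7]
opening: 0.0474
gripper_force: 30.0
clock: 25.55
tool_pos: [0.5762, -0.1914, 0.1494]
orientation: [180.0, 0.0, -83.7]
force: [0.6, 0.1, -1.5]
opening: 0.0478
gripper_force: 30.0
clock: 25.85
tool_pos: [0.5767, -0.1049, 0.1494]
orientation: [180.0, 0.0, -83.7]
force: [1.1, 0.0, 0.6]
opening: 0.0474
gripper_force: 30.0
clock: 26.15
tool_pos: [0.5773, -0.0184, 0.1494]
orientation: [180.0, 0.0, -83.7]
force: [-0.2, -0.3, -1.1]
opening: 0.0475
gripper_force: 30.0
clock: 26.45
tool_pos: [0.5778, 0.0682, 0.1494]
orientation: [180.0, 0.0, -83.7]
force: [0.7, -0.5, -0.4]
opening: 0.0473
gripper_force: 30.0
clock: 26.95
tool_pos: [0.5785, 0.1539, 0.1492]
orientation: [180.0, -0.0, -83.7]
force: [0.7, -1.1, -1.0]
opening: 0.047
gripper_force: 30.0
from [0.5785 0.1539 0.1492] rpy [ 1.7997e+02 -1.0000e-02 -8.3660e+01] grip 0.047 F [ 0.7 -1.1 -1. ] t 26.95
(0.5782, 0.1543, 0.15, -83.7) d [-0.005  0.003 -0.008] rz 0.0
(0.5782, 0.1543, 0.071, -83.7) d [ 0.   -0.    0.79] rz -0.0
```

```bash
python3 -m creep '[{"grip":1,"delta_pos":[0,0,0.3],"rotation":[0,0,0]},{"grip":1,"delta_pos":[0,0,0.55],"rotation":[0,0,0]},{"grip":1,"delta_pos":[0,0,0.7],"rotation":[0,0,0]},{"grip":1,"delta_pos":[0,0,0.77],"rotation":[0,0,0]},{"grip":1,"delta_pos":[0,0,0.8],"rotation":[0,0,0]}]'
python3 -m creep '[{"grip":1,"delta_pos":[0,0,0],"rotation":[0,0,0]},{"grip":0.3,"delta_pos":[0,0,0],"rotation":[0,0,0]},{"grip":0.3,"delta_pos":[0,0,0],"rotation":[0,0,0]},{"grip":0.3,"delta_pos":[0,0,0],"rotation":[0,0,0]},{"grip":0.3,"delta_pos":[0,0,0],"rotation":[0,0,0]}]'
python3 -m creep '[{"grip":0.3,"delta_pos":[0,0,-0.2],"rotation":[0,0,0]},{"grip":0.3,"delta_pos":[0,0,-0.6],"rotation":[0,0,0]},{"grip":0,"delta_pos":[0,0,-0.8],"rotation":[0,0,0]},{"grip":0,"delta_pos":[0,0,-0.8],"rotation":[0,0,0]}]'
python3 - <<'E'
from h import *
S=snap('side')
for c in blobs(S,(35,50,30),(90,255,255),60):
   m=c.mean(0)[0]
   if 120<m[0]<340 and 100<m[1]<330: print(m,np.round(rect(S,c,.056 if m[1]<200 else .013),1))
legs([(.579,-.2625,.15,-88)])
E
```

```text
clock: 27.45
tool_pos: [0.5786, 0.1523, 0.069]
orientation: [179.9, -0.0, -83.8]
force: [-0.9, -0.1, -0.6]
opening: 0.0476
gripper_force: 30.0
clock: 27.95
tool_pos: [0.5789, 0.1535, 0.0701]
orientation: [-180.0, 0.0, -83.7]
force: [0.4, -0.9, 0.2]
opening: 0.0608
gripper_force: 0.0
clock: 28.35
tool_pos: [0.5806, 0.1543, 0.1534]
orientation: [-179.7, 0.1, -83.7]
force: [0.4, -0.5, -0.2]
opening: 0.0723
gripper_force: 0.0
[232.5 311. ] [ 338.9 -301.3   88.5   86.6  -69.4]
[269.63513514 279.51351351] [ 470.7 -260.3   86.7   49.3  -85.5]
[303.34246575 266.26027397] [ 578.6 -263.4   86.    49.9  -87.3]
[243.07407407 161.03703704] [574.4 148.1  88.5  48.8 -83.5]
from [0.5795 0.1539 0.1514] rpy [-1.7981e+02  9.0000e-02 -8.3710e+01] grip 0.0759 F [-0.2 -0.3 -0.3] t 28.4
  .. d [0.828 0.092 0.003] rz 0.01
  .. d [0.829 0.08  0.003] rz 0.01
  .. d [0.83  0.067 0.003] rz 0.01
  .. d [0.831 0.055 0.003] rz 0.01
(0.579, -0.2625, 0.15, -88) d [0.832 0.043 0.003] rz 0.01
```

```bash
python3 -m creep '[{"grip":0,"delta_pos":[0.828,0.092,0],"rotation":[0,0,0.044]},{"grip":0,"delta_pos":[0.828,0.092,0],"rotation":[0,0,0.044]}]'>/dev/null
python3 -m creep '[{"grip":0,"delta_pos":[0.83,0.035,0],"rotation":[0,0,0]},{"grip":0,"delta_pos":[0.83,0.035,0],"rotation":[0,0,0]}]'>/dev/null
python3 -m creep '[{"grip":0,"delta_pos":[0.83,0.035,0],"rotation":[0,0,0]},{"grip":0,"delta_pos":[0.83,0.035,0],"rotation":[0,0,0]}]'>/dev/null
python3 -m creep '[{"grip":0,"delta_pos":[0.83,0.035,0],"rotation":[0,0,0]},{"grip":0,"delta_pos":[0.83,0.035,0],"rotation":[0,0,0]}]'>/dev/null
python3 -m creep '[{"grip":0,"delta_pos":[0.83,0.035,0.2],"rotation":[0,0,0]},{"grip":0,"delta_pos":[0.83,0.035,0.5],"rotation":[0,0,0]},{"grip":0,"delta_pos":[0.83,0.035,0.9],"rotation":[0,0,0]},{"grip":0,"delta_pos":[0.83,0.035,0.9],"rotation":[0,0,0]},{"grip":0,"delta_pos":[0.83,0.035,0.9],"rotation":[0,0,0]}]'
python3 - <<'E'
from h import *
legs([(.579,-.2625,.0265,-87.7)])
E
```

```text
clock: 29.7
tool_pos: [0.5773, -0.2621, 0.0588]
orientation: [179.8, 0.0, -87.7]
force: [0.4, -0.1, 0.4]
opening: 0.0875
gripper_force: 0.0
from [ 0.5773 -0.2621  0.0588] rpy [ 1.7982e+02  1.0000e-02 -8.7670e+01] grip 0.0875 F [ 0.4 -0.1  0.4] t 29.7
(0.579, -0.2625, 0.0265, -87.7) d [ 0.004 -0.017  0.323] rz 0.0
```

```bash
python3 -m creep '[{"grip":0,"delta_pos":[0,-0.01,0.2],"rotation":[0,0,0]},{"grip":0,"delta_pos":[0,-0.01,0.33],"rotation":[0,0,0]},{"grip":0,"delta_pos":[0,-0.01,0.33],"rotation":[0,0,0]}]'
python3 -m creep '[{"grip":1,"delta_pos":[0,0,0],"rotation":[0,0,0]},{"grip":1,"delta_pos":[0,0,0],"rotation":[0,0,0]},{"grip":1,"delta_pos":[0,0,0],"rotation":[0,0,0]},{"grip":1,"delta_pos":[0,0,0],"rotation":[0,0,0]},{"grip":1,"delta_pos":[0,0,0],"rotation":[0,0,0]}]'
python3 -m creep '[{"grip":1,"delta_pos":[0,0,0],"rotation":[0,0,0]},{"grip":1,"delta_pos":[0,0,0],"rotation":[0,0,0]}]'
python3 - <<'E'
from h import *
legs([(.578,-.262,.15,-83.7),(.459,.1411,.15,-83.7)])
E
```

```text
clock: 30.0
tool_pos: [0.5788, -0.2613, 0.0264]
orientation: [179.9, 0.0, -87.6]
force: [-0.5, -0.1, -0.2]
opening: 0.0874
gripper_force: 0.0
clock: 30.5
tool_pos: [0.5793, -0.2623, 0.0269]
orientation: [-180.0, -0.0, -87.7]
force: [-0.3, -0.3, -0.1]
opening: 0.0531
gripper_force: 0.4
clock: 30.7
tool_pos: [0.5795, -0.2623, 0.0269]
orientation: [-180.0, -0.0, -87.7]
force: [1.1, 0.3, 3.0]
opening: 0.0477
gripper_force: 30.0
from [ 0.5795 -0.2623  0.0269] rpy [-1.7995e+02 -1.0000e-02 -8.7680e+01] grip 0.0477 F [1.1 0.3 3. ] t 30.7
  .. d [-0.002  0.007 -0.616] rz -0.022
(0.578, -0.262, 0.15, -83.7) d [-0.002  0.007 -0.616] rz -0.022
  .. d [-0.827  0.148  0.   ] rz -0.0
  .. d [-0.827  0.148  0.   ] rz -0.0
  .. d [-0.827  0.148  0.   ] rz -0.0
  .. d [-0.827  0.148  0.   ] rz -0.0
(0.459, 0.1411, 0.15, -83.7) d [-0.827  0.148  0.   ] rz -0.0
```

```bash
python3 -m creep '[{"grip":1,"delta_pos":[0,0,-0.2],"rotation":[0,0,0]},{"grip":1,"delta_pos":[0,0,-0.5],"rotation":[0,0,0]},{"grip":1,"delta_pos":[0,0,-0.8],"rotation":[0,0,-0.02]},{"grip":1,"delta_pos":[0,0,-1],"rotation":[0,0,-0.044]},{"grip":1,"delta_pos":[0,0,-1],"rotation":[0,0,-0.044]}]'
python3 -m creep '[{"grip":1,"delta_pos":[-0.2,0.03,-0.1],"rotation":[0,0,0]},{"grip":1,"delta_pos":[-0.5,0.08,-0.23],"rotation":[0,0,0]},{"grip":1,"delta_pos":[-0.83,0.148,-0.23],"rotation":[0,0,0]}]'
python3 -m creep '[{"grip":1,"delta_pos":[-0.3,0.05,0],"rotation":[0,0,0]},{"grip":1,"delta_pos":[-0.6,0.1,0],"rotation":[0,0,0]},{"grip":1,"delta_pos":[-0.83,0.148,0],"rotation":[0,0,0]}]'
python3 -m creep '[{"grip":1,"delta_pos":[-0.3,0.05,0],"rotation":[0,0,0]},{"grip":1,"delta_pos":[-0.6,0.1,0],"rotation":[0,0,0]},{"grip":1,"delta_pos":[-0.83,0.148,0],"rotation":[0,0,0]}]'
python3 -m creep '[{"grip":1,"delta_pos":[-0.3,0.05,0],"rotation":[0,0,0]},{"grip":1,"delta_pos":[-0.6,0.1,0],"rotation":[0,0,0]},{"grip":1,"delta_pos":[-0.83,0.148,0],"rotation":[0,0,0]}]'
python3 -m creep '[{"grip":1,"delta_pos":[-0.3,0.05,0],"rotation":[0,0,0]},{"grip":1,"delta_pos":[-0.6,0.1,0],"rotation":[0,0,0]},{"grip":1,"delta_pos":[-0.82,0.148,0],"rotation":[0,0,0]},{"grip":1,"delta_pos":[-0.82,0.148,0],"rotation":[0,0,0]},{"grip":1,"delta_pos":[-0.82,0.148,0],"rotation":[0,0,0]}]'
python3 - <<'E'
from h import *
legs([(.459,.1411,.0705,-83.7)])
E
```

```text
clock: 31.2
tool_pos: [0.5806, -0.2626, 0.1298]
orientation: [-179.7, -0.1, -83.6]
force: [0.8, 0.1, -1.0]
opening: 0.0477
gripper_force: 30.0
clock: 31.5
tool_pos: [0.5553, -0.181, 0.1499]
orientation: [-180.0, -0.0, -83.8]
force: [1.2, 1.1, 0.3]
opening: 0.0478
gripper_force: 30.0
clock: 31.8
tool_pos: [0.5302, -0.0991, 0.1486]
orientation: [179.9, 0.0, -83.7]
force: [-0.1, 0.1, -0.9]
opening: 0.0472
gripper_force: 30.0
clock: 32.1
tool_pos: [0.5065, -0.0184, 0.1486]
orientation: [179.9, 0.0, -83.7]
force: [0.1, 0.1, -1.1]
opening: 0.0476
gripper_force: 30.0
clock: 32.4
tool_pos: [0.4828, 0.0624, 0.1487]
orientation: [179.9, -0.0, -83.7]
force: [-0.3, 0.2, -1.9]
opening: 0.0479
gripper_force: 30.0
clock: 32.9
tool_pos: [0.4595, 0.1412, 0.1488]
orientation: [179.9, -0.0, -83.7]
force: [0.0, 0.0, -0.8]
opening: 0.0475
gripper_force: 30.0
from [0.4595 0.1412 0.1488] rpy [ 1.7992e+02 -4.0000e-02 -8.3670e+01] grip 0.0475 F [ 0.   0.  -0.8] t 32.9
(0.459, 0.1411, 0.0705, -83.7) d [0.001 0.006 0.783] rz 0.0
```

```bash
python3 -m creep '[{"grip":1,"delta_pos":[0,0,0.3],"rotation":[0,0,0]},{"grip":1,"delta_pos":[0,0,0.55],"rotation":[0,0,0]},{"grip":1,"delta_pos":[0,0,0.7],"rotation":[0,0,0]},{"grip":1,"delta_pos":[0,0,0.76],"rotation":[0,0,0]},{"grip":1,"delta_pos":[0,0,0.785],"rotation":[0,0,0]}]'
python3 -m creep '[{"grip":1,"delta_pos":[0,0,0],"rotation":[0,0,0]},{"grip":0.3,"delta_pos":[0,0,0],"rotation":[0,0,0]},{"grip":0.3,"delta_pos":[0,0,0],"rotation":[0,0,0]},{"grip":0.3,"delta_pos":[0,0,0],"rotation":[0,0,0]},{"grip":0.3,"delta_pos":[0,0,0],"rotation":[0,0,0]}]'
python3 -m creep '[{"grip":0.3,"delta_pos":[0,0,-0.2],"rotation":[0,0,0]},{"grip":0.3,"delta_pos":[0,0,-0.6],"rotation":[0,0,0]},{"grip":0,"delta_pos":[0,0,-0.8],"rotation":[0,0,0]},{"grip":0,"delta_pos":[0,0,-0.8],"rotation":[0,0,0]}]'
python3 - <<'E'
from h import *
S=snap('side')
for c in blobs(S,(35,50,30),(90,255,255),60):
   m=c.mean(0)[0]
   if 120<m[0]<340 and 100<m[1]<330: print(m,np.round(rect(S,c,.056 if m[1]<200 else .013),1))
legs([(.473,-.259,.15,-85.7)])
E
```

```text
clock: 33.4
tool_pos: [0.4601, 0.1404, 0.0704]
orientation: [179.9, -0.1, -83.8]
force: [0.4, -0.5, -0.9]
opening: 0.0473
gripper_force: 30.0
clock: 33.9
tool_pos: [0.4604, 0.1414, 0.0715]
orientation: [-180.0, 0.0, -83.7]
force: [0.4, -0.7, -0.9]
opening: 0.0613
gripper_force: 0.0
clock: 34.3
tool_pos: [0.4619, 0.1424, 0.1544]
orientation: [-179.7, 0.2, -83.7]
force: [0.5, -0.0, 0.6]
opening: 0.0721
gripper_force: 0.0
[232.68131868 310.89010989] [ 339.9 -302.    89.6   85.7   67.7]
[269.4        279.34666667] [ 470.6 -260.2   86.9   49.4  -85.5]
[211.5        174.12068966] [456.7 136.9  88.6  48.7 -83.5]
[243.07407407 161.01851852] [574.4 148.3  88.1  48.8 -83.5]
from [0.4609 0.1419 0.1526] rpy [-1.7982e+02  1.2000e-01 -8.3710e+01] grip 0.076 F [-0.9 -0.1 -0.5] t 34.35
  .. d [0.8   0.064 0.005] rz 0.004
  .. d [0.8   0.058 0.005] rz 0.004
  .. d [0.8   0.053 0.005] rz 0.004
  .. d [0.801 0.047 0.005] rz 0.004
(0.473, -0.259, 0.15, -85.7) d [0.801 0.042 0.005] rz 0.004
```

```bash
python3 -m creep '[{"grip":0,"delta_pos":[0.8,0.064,0],"rotation":[0,0,0.022]},{"grip":0,"delta_pos":[0.8,0.064,0],"rotation":[0,0,0.022]}]'>/dev/null
python3 -m creep '[{"grip":0,"delta_pos":[0.8,0.04,0],"rotation":[0,0,0]},{"grip":0,"delta_pos":[0.8,0.04,0],"rotation":[0,0,0]}]'>/dev/null
python3 -m creep '[{"grip":0,"delta_pos":[0.8,0.04,0],"rotation":[0,0,0]},{"grip":0,"delta_pos":[0.8,0.04,0],"rotation":[0,0,0]}]'>/dev/null
python3 -m creep '[{"grip":0,"delta_pos":[0.8,0.04,0],"rotation":[0,0,0]},{"grip":0,"delta_pos":[0.8,0.04,0],"rotation":[0,0,0]}]'>/dev/null
python3 -m creep '[{"grip":0,"delta_pos":[0.8,0.04,0.2],"rotation":[0,0,0]},{"grip":0,"delta_pos":[0.8,0.04,0.5],"rotation":[0,0,0]},{"grip":0,"delta_pos":[0.8,0.04,0.9],"rotation":[0,0,0]},{"grip":0,"delta_pos":[0.8,0.04,0.9],"rotation":[0,0,0]},{"grip":0,"delta_pos":[0.8,0.04,0.9],"rotation":[0,0,0]}]'
python3 - <<'E'
from h import *
legs([(.473,-.259,.0265,-85.7)])
S=snap('side')
for c in blobs(S,(35,50,30),(90,255,255),40):
   m=c.mean(0)[0]
   if 240<m[0]<340 and 200<m[1]<330: print(m,np.round(rect(S,c,.013),1))
E
```

```text
clock: 35.65
tool_pos: [0.4698, -0.2592, 0.0605]
orientation: [179.8, 0.0, -85.7]
force: [0.7, -0.4, 0.9]
opening: 0.0876
gripper_force: 0.0
from [ 0.4698 -0.2592  0.0605] rpy [ 1.7981e+02  3.0000e-02 -8.5690e+01] grip 0.0876 F [ 0.7 -0.4  0.9] t 35.65
(0.473, -0.259, 0.0265, -85.7) d [ 0.001 -0.032  0.34 ] rz 0.0
[272.36842105 283.57894737] [ 471.9 -274.9   55.7   49.3  -85.9]
[265.79310345 271.65517241] [ 471.8 -234.7   43.    11.     4. ]
```

Tile still in place (x ≈ 0.472, partly hidden by the gripper). Grasp it and carry it to the front row.

```bash
python3 -m creep '[{"grip":0,"delta_pos":[0,-0.01,0.2],"rotation":[0,0,0]},{"grip":0,"delta_pos":[0,-0.01,0.33],"rotation":[0,0,0]},{"grip":0,"delta_pos":[0,-0.01,0.33],"rotation":[0,0,0]}]'
python3 -m creep '[{"grip":1,"delta_pos":[0,0,0],"rotation":[0,0,0]},{"grip":1,"delta_pos":[0,0,0],"rotation":[0,0,0]},{"grip":1,"delta_pos":[0,0,0],"rotation":[0,0,0]},{"grip":1,"delta_pos":[0,0,0],"rotation":[0,0,0]},{"grip":1,"delta_pos":[0,0,0],"rotation":[0,0,0]}]'
python3 -m creep '[{"grip":1,"delta_pos":[0,0,0],"rotation":[0,0,0]},{"grip":1,"delta_pos":[0,0,0],"rotation":[0,0,0]}]'
python3 - <<'E'
from h import *
o=ctrl.get_obs();p=o['tool_pos']
legs([(p[0],p[1],.15,-83.7),(.5286,.0583,.15,-83.7)])
E
```

```text
clock: 36.0
tool_pos: [0.4722, -0.2584, 0.0289]
orientation: [-180.0, -0.0, -85.6]
force: [-1.3, 0.3, 0.7]
opening: 0.0878
gripper_force: 0.0
clock: 36.5
tool_pos: [0.4718, -0.2593, 0.0284]
orientation: [-180.0, -0.0, -85.7]
force: [-0.5, 0.1, -0.1]
opening: 0.0536
gripper_force: 0.1
clock: 36.7
tool_pos: [0.472, -0.2593, 0.0283]
orientation: [-180.0, -0.0, -85.7]
force: [0.1, 0.8, 3.7]
opening: 0.0476
gripper_force: 30.0
from [ 0.472  -0.2593  0.0283] rpy [-1.7997e+02 -1.0000e-02 -8.5700e+01] grip 0.0476 F [0.1 0.8 3.7] t 36.7
  .. d [ 0.     0.    -0.608] rz -0.011
(np.float64(0.47200050126776144), np.float64(-0.25931965223872483), 0.15, -83.7) d [ 0.     0.    -0.608] rz -0.011
  .. d [-0.774 -0.228 -0.   ] rz -0.0
  .. d [-0.774 -0.228 -0.   ] rz -0.0
  .. d [-0.774 -0.228 -0.   ] rz -0.0
(0.5286, 0.0583, 0.15, -83.7) d [-0.774 -0.228 -0.   ] rz -0.0
```

```bash
python3 -m creep '[{"grip":1,"delta_pos":[0,0,-0.2],"rotation":[0,0,0]},{"grip":1,"delta_pos":[0,0,-0.5],"rotation":[0,0,0]},{"grip":1,"delta_pos":[0,0,-0.8],"rotation":[0,0,-0.01]},{"grip":1,"delta_pos":[0,0,-1],"rotation":[0,0,-0.022]},{"grip":1,"delta_pos":[0,0,-1],"rotation":[0,0,-0.022]}]'
python3 -m creep '[{"grip":1,"delta_pos":[-0.2,-0.06,-0.1],"rotation":[0,0,0]},{"grip":1,"delta_pos":[-0.5,-0.14,-0.22],"rotation":[0,0,0]},{"grip":1,"delta_pos":[-0.774,-0.228,-0.22],"rotation":[0,0,0]}]'
python3 -m creep '[{"grip":1,"delta_pos":[-0.3,-0.09,0],"rotation":[0,0,0]},{"grip":1,"delta_pos":[-0.6,-0.18,0],"rotation":[0,0,0]},{"grip":1,"delta_pos":[-0.774,-0.228,0],"rotation":[0,0,0]}]'
python3 -m creep '[{"grip":1,"delta_pos":[-0.3,-0.09,0],"rotation":[0,0,0]},{"grip":1,"delta_pos":[-0.6,-0.18,0],"rotation":[0,0,0]},{"grip":1,"delta_pos":[-0.774,-0.228,0],"rotation":[0,0,0]}]'
python3 -m creep '[{"grip":1,"delta_pos":[-0.3,-0.09,0],"rotation":[0,0,0]},{"grip":1,"delta_pos":[-0.6,-0.18,0],"rotation":[0,0,0]},{"grip":1,"delta_pos":[-0.77,-0.228,0],"rotation":[0,0,0]},{"grip":1,"delta_pos":[-0.77,-0.228,0],"rotation":[0,0,0]},{"grip":1,"delta_pos":[-0.77,-0.228,0],"rotation":[0,0,0]}]'
python3 - <<'E'
from h import *
legs([(.5286,.0583,.0715,-83.7)])
E
```

```text
clock: 37.2
tool_pos: [0.4731, -0.2596, 0.1308]
orientation: [-179.7, -0.1, -83.7]
force: [0.8, -0.1, -0.4]
opening: 0.0475
gripper_force: 30.0
clock: 37.5
tool_pos: [0.4859, -0.1792, 0.1504]
orientation: [-180.0, -0.0, -83.8]
force: [0.5, 0.4, -0.7]
opening: 0.0473
gripper_force: 30.0
clock: 37.8
tool_pos: [0.4996, -0.0986, 0.1491]
orientation: [179.9, 0.0, -83.7]
force: [0.9, -0.1, -1.2]
opening: 0.0474
gripper_force: 30.0
clock: 38.1
tool_pos: [0.5139, -0.0193, 0.149]
orientation: [179.9, 0.0, -83.7]
force: [0.0, 0.0, -0.2]
opening: 0.0476
gripper_force: 30.0
clock: 38.6
tool_pos: [0.5279, 0.058, 0.1492]
orientation: [179.9, -0.0, -83.7]
force: [-0.2, -0.4, -1.0]
opening: 0.0474
gripper_force: 30.0
from [0.5279 0.058  0.1492] rpy [ 1.799e+02 -2.000e-02 -8.369e+01] grip 0.0474 F [-0.2 -0.4 -1. ] t 38.6
(0.5286, 0.0583, 0.0715, -83.7) d [-0.002 -0.008  0.777] rz 0.0
```

```bash
python3 -m creep '[{"grip":1,"delta_pos":[0,0,0.3],"rotation":[0,0,0]},{"grip":1,"delta_pos":[0,0,0.55],"rotation":[0,0,0]},{"grip":1,"delta_pos":[0,0,0.7],"rotation":[0,0,0]},{"grip":1,"delta_pos":[0,0,0.76],"rotation":[0,0,0]},{"grip":1,"delta_pos":[0,0,0.777],"rotation":[0,0,0]}]'
python3 -m creep '[{"grip":1,"delta_pos":[0,0,0],"rotation":[0,0,0]},{"grip":0.3,"delta_pos":[0,0,0],"rotation":[0,0,0]},{"grip":0.3,"delta_pos":[0,0,0],"rotation":[0,0,0]},{"grip":0.3,"delta_pos":[0,0,0],"rotation":[0,0,0]},{"grip":0.3,"delta_pos":[0,0,0],"rotation":[0,0,0]}]'
python3 -m creep '[{"grip":0.3,"delta_pos":[0,0,-0.2],"rotation":[0,0,0]},{"grip":0.3,"delta_pos":[0,0,-0.6],"rotation":[0,0,0]},{"grip":0,"delta_pos":[0,0,-1],"rotation":[0,0,0]},{"grip":0,"delta_pos":[0.3,0,-1],"rotation":[0,0,0]},{"grip":0,"delta_pos":[0.8,0,-1],"rotation":[0,0,0]}]'
python3 -m creep '[{"grip":0,"delta_pos":[0.6,0,0],"rotation":[0,0,0]},{"grip":0,"delta_pos":[1,0,0],"rotation":[0,0,0]},{"grip":0,"delta_pos":[1,0,0],"rotation":[0,0,0]}]'
python3 - <<'E'
from h import *
S=snap('side');T=snap('top')
B=np.array([.5236,.103]);x=np.array([.9939,.1103]);y=np.array([-.1103,.9939])
for n,s in(('s',S),('t',T)):
  for c in blobs(s,(35,50,30),(90,255,255),30):
   P=np.array([ray(s,*p[0],.056)[:2] for p in c]);L=np.c_[(P-B)@x,(P-B)@y]*1000
   if abs(L.mean(0)).max()<200: print(n,c.mean(0)[0],L.min(0).round(),L.max(0).round())
cv2.imwrite('pics/s7.png',cv2.resize(S['color'][90:240,150:350],(800,600),interpolation=2)[:,:,::-1])
K=np.array([.5404,-.0485]);legs([(K[0]+.001,K[1]-.0,.165,-83.7),(K[0],K[1],.087,-83.7)])
E
```

```text
clock: 39.1
tool_pos: [0.528, 0.0571, 0.0718]
orientation: [179.9, -0.0, -83.8]
force: [-0.0, 0.9, -1.3]
opening: 0.0478
gripper_force: 30.0
clock: 39.6
tool_pos: [0.5287, 0.0582, 0.0728]
orientation: [-180.0, 0.0, -83.7]
force: [-0.3, -0.4, 0.9]
opening: 0.0609
gripper_force: 0.0
clock: 40.1
tool_pos: [0.5385, -0.0202, 0.1745]
orientation: [-179.7, 0.1, -83.5]
force: [0.9, -0.2, -0.9]
opening: 0.0799
gripper_force: 0.0
clock: 40.4
tool_pos: [0.548, -0.1256, 0.1723]
orientation: [180.0, -0.0, -84.0]
force: [-0.2, 1.0, -0.0]
opening: 0.0877
gripper_force: 0.0
s [238.84482759 183.74137931] [-29. -81.] [20. -5.]
s [211.48275862 174.10344828] [-88.  -3.] [-38.  85.]
s [243.09259259 161.03703704] [32. -5.] [80. 84.]
t [223.15384615 179.53846154] [-25. -86.] [ 23. -32.]
from [ 0.5479 -0.1221  0.1722] rpy [ 1.7998e+02  1.0000e-02 -8.3900e+01] grip 0.0876 F [-0.3  1.1 -0.1] t 40.5
(np.float64(0.5414), np.float64(-0.0485), 0.165, -83.7) d [-0.739 -0.014  0.072] rz -0.002
(np.float64(0.5404), np.float64(-0.0485), 0.087, -83.7) d [-0.001  0.01   0.78 ] rz -0.0
```

View pics/s7.png

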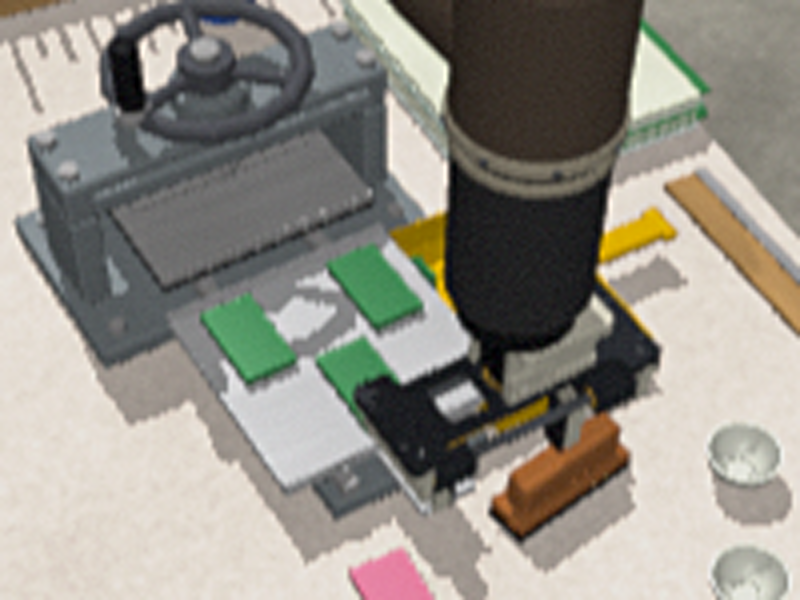

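```bash
python3 -m creep '[{"grip":0.2,"delta_pos":[-0.4,0,0],"rotation":[0,0,0]},{"grip":0.2,"delta_pos":[-0.73,0,0.0],"rotation":[0,0,0]},{"grip":0.2,"delta_pos":[-0.73,0,0.3],"rotation":[0,0,0]},{"grip":0.2,"delta_pos":[-0.73,0,0.6],"rotation":[0,0,0]},{"grip":0.2,"delta_pos":[-0.73,0,0.84],"rotation":[0,0,0]}]'
python3 -m creep '[{"grip":1,"delta_pos":[0,0,0],"rotation":[0,0,0]},{"grip":1,"delta_pos":[0,0,0],"rotation":[0,0,0]},{"grip":1,"delta_pos":[0,0,0],"rotation":[0,0,0]},{"grip":1,"delta_pos":[0,0,0],"rotation":[0,0,0]},{"grip":1,"delta_pos":[0,0,0],"rotation":[0,0,0]}]'
python3 -m creep '[{"grip":1,"delta_pos":[0,0,0],"rotation":[0,0,0]},{"grip":1,"delta_pos":[0,0,0],"rotation":[0,0,0]},{"grip":1,"delta_pos":[0,0,0],"rotation":[0,0,0]},{"grip":1,"delta_pos":[0,0,0],"rotation":[0,0,0]},{"grip":1,"delta_pos":[0,0,0],"rotation":[0,0,0]}]'
python3 -m creep '[{"grip":1,"delta_pos":[-0.05,0,0],"rotation":[0,0,0]},{"grip":1,"delta_pos":[-0.15,0,0],"rotation":[0,0,0]},{"grip":1,"delta_pos":[-0.25,0,0],"rotation":[0,0,0]},{"grip":1,"delta_pos":[-0.35,0,0],"rotation":[0,0,0]},{"grip":1,"delta_pos":[-0.4,0,0],"rotation":[0,0,0]}]'
```

```text
clock: 41.0
tool_pos: [0.5397, -0.0463, 0.0874]
orientation: [-180.0, 0.0, -83.6]
force: [0.4, -0.0, -0.6]
opening: 0.0705
gripper_force: 0.0
clock: 41.5
tool_pos: [0.5408, -0.0481, 0.0894]
orientation: [-179.9, 0.0, -83.7]
force: [0.2, 0.9, 0.3]
opening: 0.0359
gripper_force: 0.0
clock: 42.0
tool_pos: [0.5405, -0.0483, 0.0888]
orientation: [-180.0, -0.0, -83.7]
force: [-2.6, 0.8, 5.1]
opening: 0.0234
gripper_force: 30.0
clock: 42.5
tool_pos: [0.536, -0.0083, 0.0888]
orientation: [-180.0, -0.0, -83.7]
force: [-0.1, -1.3, 4.9]
opening: 0.0237
gripper_force: 30.0
```

```bash
python3 -m creep '[{"grip":1,"delta_pos":[-0.08,0,0],"rotation":[0,0,0]},{"grip":1,"delta_pos":[-0.18,0,0],"rotation":[0,0,0]},{"grip":1,"delta_pos":[-0.3,0,0],"rotation":[0,0,0]},{"grip":1,"delta_pos":[-0.42,0,0],"rotation":[0,0,0]},{"grip":1,"delta_pos":[-0.54,0,0],"rotation":[0,0,0]}]'
python3 -m creep '[{"grip":1,"delta_pos":[-0.12,0,0],"rotation":[0,0,0]},{"grip":1,"delta_pos":[-0.24,0,0],"rotation":[0,0,0]},{"grip":1,"delta_pos":[-0.36,0,0],"rotation":[0,0,0]},{"grip":1,"delta_pos":[-0.48,0,0],"rotation":[0,0,0]},{"grip":1,"delta_pos":[-0.6,0,0],"rotation":[0,0,0]}]'
python3 -m creep '[{"grip":1,"delta_pos":[-0.12,0,0],"rotation":[0,0,0]},{"grip":1,"delta_pos":[-0.22,0,0],"rotation":[0,0,0]},{"grip":1,"delta_pos":[-0.32,0,0],"rotation":[0,0,0]},{"grip":1,"delta_pos":[-0.42,0,0],"rotation":[0,0,0]},{"grip":1,"delta_pos":[-0.5,0,0],"rotation":[0,0,0]}]'
python3 -m creep '[{"grip":1,"delta_pos":[-0.02,0,0],"rotation":[0,0,0]},{"grip":1,"delta_pos":[-0.04,0,0],"rotation":[0,0,0]},{"grip":1,"delta_pos":[-0.06,0,0],"rotation":[0,0,0]},{"grip":1,"delta_pos":[-0.06,0,0],"rotation":[0,0,0]}]'
```

```text
clock: 43.0
tool_pos: [0.5302, 0.0453, 0.0888]
orientation: [-180.0, -0.0, -83.7]
force: [0.7, -2.7, 5.7]
opening: 0.0235
gripper_force: 30.0
clock: 43.5
tool_pos: [0.5236, 0.1051, 0.0888]
orientation: [-180.0, -0.0, -83.7]
force: [0.1, -2.3, 6.0]
opening: 0.0234
gripper_force: 30.0
clock: 44.0
tool_pos: [0.5182, 0.1549, 0.0888]
orientation: [-180.0, -0.0, -83.7]
force: [0.7, -2.5, 5.1]
opening: 0.023
gripper_force: 30.0
clock: 44.4
tool_pos: [0.5176, 0.1593, 0.0888]
orientation: [-180.0, -0.1, -83.7]
force: [2.1, -7.2, 5.6]
opening: 0.0233
gripper_force: 30.0
```

```bash
python3 -m creep '[{"grip":1,"delta_pos":[-0.02,0,0],"rotation":[0,0,0]},{"grip":1,"delta_pos":[-0.04,0,0],"rotation":[0,0,0]},{"grip":1,"delta_pos":[-0.04,0,0],"rotation":[0,0,0]},{"grip":1,"delta_pos":[-0.04,0,0],"rotation":[0,0,0]}]'
python3 -m creep '[{"grip":1,"delta_pos":[0.06,0,0],"rotation":[0,0,0]},{"grip":0,"delta_pos":[0.06,0,0],"rotation":[0,0,0]},{"grip":0,"delta_pos":[0.06,0,0],"rotation":[0,0,0]},{"grip":0,"delta_pos":[0.06,0,0],"rotation":[0,0,0]},{"grip":0,"delta_pos":[0.06,0,0],"rotation":[0,0,0]}]'
python3 -m creep '[{"grip":0,"delta_pos":[0.06,0,0],"rotation":[0,0,0]},{"grip":0,"delta_pos":[0.06,0,-0.5],"rotation":[0,0,0]},{"grip":0,"delta_pos":[0.06,0,-1],"rotation":[0,0,0]},{"grip":0,"delta_pos":[0.06,0,-1],"rotation":[0,0,0]}]'
python3 -m creep '[{"grip":0,"delta_pos":[0.5,0,-0.4],"rotation":[0,0,0]},{"grip":0,"delta_pos":[1,0,-0.8],"rotation":[0,0,0]},{"grip":0,"delta_pos":[1,0,-0.95],"rotation":[0,0,0]}]'
python3 -m creep '[{"grip":0,"delta_pos":[0.5,0,-0.4],"rotation":[0,0,0]},{"grip":0,"delta_pos":[1,0,-0.4],"rotation":[0,0,0]},{"grip":0,"delta_pos":[1,0,-0.4],"rotation":[0,0,0]}]'
python3 - <<'E'
from h import *
S=snap('side');T=snap('top')
O=np.array([.5004,.3121]);x=np.array([.9939,.1103]);y=np.array([-.1103,.9939])
# tray knob & wheel knob
def dk(s,u0,v0,r=14):
    g=s['color'].max(2);best=None
    for c in cv2.findContours((g<45).astype(np.uint8),0,1)[0]:
        if cv2.contourArea(c)<15: continue
        (u,v)=c[:,0].mean(0)
        if abs(u-u0)<r and abs(v-v0)<r: M=cv2.moments(c);print('  ',cv2.contourArea(c),M['m10']/M['m00'],M['m01']/M['m00']);best=(M['m10']/M['m00'],M['m01']/M['m00'])
    return best
a=dk(T,116.5,207.9);b=dk(S,181.2,107.9);
if a and b: w=tri(T,a,S,b);print('wheelknob',w,'rel',((w[:2]-O)@x).round(4),((w[:2]-O)@y).round(4))
a=dk(T,180,182);b=dk(S,225,160)
if a and b: k=tri(T,a,S,b);print('trayknob',k,((k[:2]-O)@x).round(4),((k[:2]-O)@y).round(4))
a=cv2.resize(S['color'][70:220,140:340],(400,300),interpolation=2);b=cv2.resize(T['color'][110:260,75:275],(400,300),interpolation=2)
cv2.imwrite('pics/s8.png',np.hstack([a,b])[:,:,::-1])
print(proj(T,[*O,.217]),proj(S,[*O,.217]),ctrl.get_obs()['tool_pos'])
E
```

```text
clock: 44.8
tool_pos: [0.5175, 0.1596, 0.0888]
orientation: [179.9, -0.4, -83.7]
force: [12.2, -27.7, 6.3]
opening: 0.0232
gripper_force: 30.0
clock: 45.3
tool_pos: [0.5172, 0.1587, 0.0881]
orientation: [180.0, -0.0, -83.7]
force: [0.7, 0.7, 0.9]
opening: 0.0501
gripper_force: 0.0
clock: 45.7
tool_pos: [0.5215, 0.154, 0.1953]
orientation: [-179.4, 0.2, -83.6]
force: [-0.1, 1.1, -0.3]
opening: 0.0823
gripper_force: 0.0
clock: 46.0
tool_pos: [0.5285, 0.051, 0.2844]
orientation: [180.0, -0.0, -83.7]
force: [0.9, -0.1, 1.0]
opening: 0.0874
gripper_force: 0.0
clock: 46.3
tool_pos: [0.5403, -0.0497, 0.3251]
orientation: [-179.8, -0.0, -83.9]
force: [-0.0, 0.0, -0.3]
opening: 0.0876
gripper_force: 0.0
   100.5 181.16915422885572 108.03648424543947
   61.0 181.05737704918033 182.52459016393442
   65.5 225.50381679389312 160.6208651399491
trayknob [0.51677478 0.15933622 0.07208832] -0.0006 -0.1536
[108.28425414 178.73710576] [201.02010224  99.61150694] [ 0.53979185 -0.04811248  0.32344176]
```

View pics/s8.png

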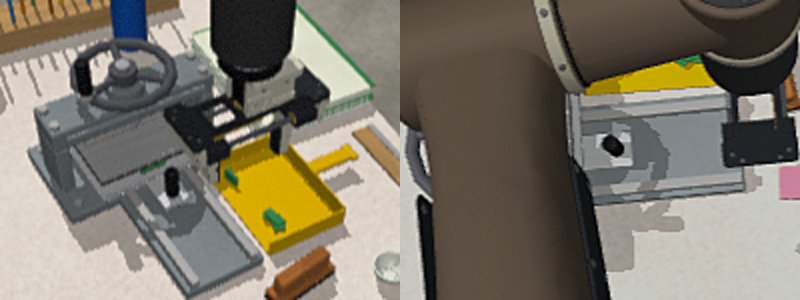

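Run:
```python
from h import *
T=load('top');S=load('side')
print(tri(T,(109.5,179.5),S,(201.5,101.5)))
legs([(.4255,.2824,.323,-83.7),(.4255,.2824,.243,-83.7)])
o=ctrl.get_obs();print(o['joint_pos'].round(1))
```

```text
[0.50046858 0.31143913 0.20967485]
from [ 0.5398 -0.0481  0.3234] rpy [-1.7998e+02  1.0000e-02 -8.3900e+01] grip 0.0876 F [ 0.2  0.3 -0.5] t 46.4
  .. d [-0.852  0.196  0.001] rz -0.001
  .. d [-0.852  0.196  0.001] rz -0.001
  .. d [-0.852  0.195  0.001] rz -0.001
(0.4255, 0.2824, 0.323, -83.7) d [-0.852  0.194  0.001] rz -0.001
(0.4255, 0.2824, 0.243, -83.7) d [-0.   0.   0.8] rz -0.0
[ 15.6   5.6  -9.2  -0.  -75.2  -9.5]
```

```bash
python3 -m creep '[{"grip":0.4,"delta_pos":[-0.45,0.1,0],"rotation":[0,0,0]},{"grip":0.4,"delta_pos":[-0.852,0.195,0],"rotation":[0,0,0]}]'>/dev/null
python3 -m creep '[{"grip":0.4,"delta_pos":[-0.45,0.1,0],"rotation":[0,0,0]},{"grip":0.4,"delta_pos":[-0.852,0.195,0],"rotation":[0,0,0]}]'>/dev/null
python3 -m creep '[{"grip":0.4,"delta_pos":[-0.45,0.1,0],"rotation":[0,0,0]},{"grip":0.4,"delta_pos":[-0.852,0.195,0],"rotation":[0,0,0]}]'>/dev/null
python3 -m creep '[{"grip":0.4,"delta_pos":[-0.45,0.1,0],"rotation":[0,0,0]},{"grip":0.4,"delta_pos":[-0.852,0.195,0],"rotation":[0,0,0]},{"grip":0.4,"delta_pos":[-0.852,0.195,0],"rotation":[0,0,0]},{"grip":0.4,"delta_pos":[-0.852,0.195,0],"rotation":[0,0,0]}]'
python3 - <<'E'
from h import *
legs([(.4255,.2824,.243,-83.7)])
S=snap('side');cv2.imwrite('pics/s9.png',cv2.resize(S['color'][40:190,110:310],(600,450),interpolation=2)[:,:,::-1])
E
```

```text
clock: 47.4
tool_pos: [0.4239, 0.2853, 0.3225]
orientation: [179.9, -0.1, -83.5]
force: [0.1, 0.2, 0.2]
opening: 0.0525
gripper_force: 0.0
from [0.4239 0.2853 0.3225] rpy [ 1.7993e+02 -5.0000e-02 -8.3530e+01] grip 0.0525 F [0.1 0.2 0.2] t 47.4
(0.4255, 0.2824, 0.243, -83.7) d [ 0.031 -0.013  0.795] rz 0.002
```

View pics/s9.png

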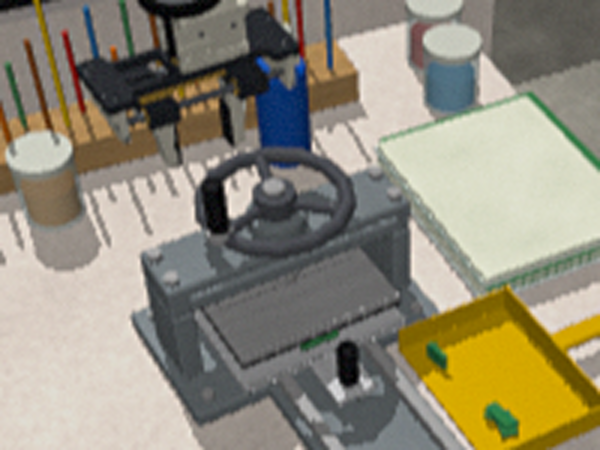

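```bash
python3 -m creep '[{"grip":0.4,"delta_pos":[0.015,-0.01,0.2],"rotation":[0,0,0]},{"grip":0.4,"delta_pos":[0.015,-0.01,0.4],"rotation":[0,0,0]},{"grip":0.4,"delta_pos":[0.015,-0.01,0.6],"rotation":[0,0,0]},{"grip":0.4,"delta_pos":[0.015,-0.01,0.8],"rotation":[0,0,0]},{"grip":0.4,"delta_pos":[0.015,-0.01,0.8],"rotation":[0,0,0]}]'
python3 -m creep '[{"grip":1,"delta_pos":[0,0,0],"rotation":[0,0,0]},{"grip":1,"delta_pos":[0,0,0],"rotation":[0,0,0]},{"grip":1,"delta_pos":[0,0,0],"rotation":[0,0,0]},{"grip":1,"delta_pos":[0,0,0],"rotation":[0,0,0]},{"grip":1,"delta_pos":[0,0,0],"rotation":[0,0,0]}]'
python3 -m creep '[{"grip":1,"delta_pos":[0,0,0],"rotation":[0,0,0]},{"grip":1,"delta_pos":[0,0,0],"rotation":[0,0,0]}]'
python3 - <<'E'
from h import *
o=ctrl.get_obs();print(o['tool_pos'],o['force'],o['orientation'])
E
```

```text
clock: 47.95
tool_pos: [0.4254, 0.2805, 0.2408]
orientation: [179.8, -0.2, -83.8]
force: [0.2, 0.5, -0.4]
opening: 0.0527
gripper_force: 0.0
clock: 48.45
tool_pos: [0.4268, 0.2828, 0.2441]
orientation: [-179.9, 0.0, -83.7]
force: [1.7, -0.5, 1.3]
opening: 0.0235
gripper_force: 30.0
clock: 48.65
tool_pos: [0.4268, 0.2828, 0.2441]
orientation: [-179.9, 0.0, -83.7]
force: [1.9, -1.1, 4.6]
opening: 0.0234
gripper_force: 30.0
[0.42680272 0.28282408 0.24405725] [ 1.91040946 -1.10435814  4.64469052] [-1.79925520e+02  3.06814883e-02 -8.37062045e+01]
```

Run:
```python
from h import *
yaw=np.radians(-83.7);tx=np.array([np.cos(yaw),np.sin(yaw)]);ty=np.array([np.sin(yaw),-np.cos(yaw)])
f=lambda a:.8*np.array([np.cos(np.radians(a)),np.sin(np.radians(a))])
a=201.1
for i in range(9):
    print(i,a,[((f(a-10*k)-f(a))@np.c_[tx,ty]).round(2).tolist() for k in range(1,6)]);a-=50
```

```text
0 201.1 [[-0.14, 0.02], [-0.28, 0.02], [-0.41, -0.0], [-0.54, -0.05], [-0.67, -0.12]]
1 151.1 [[-0.11, -0.09], [-0.2, -0.2], [-0.27, -0.32], [-0.31, -0.45], [-0.34, -0.59]]
2 101.1 [[0.0, -0.14], [0.03, -0.28], [0.07, -0.41], [0.14, -0.53], [0.23, -0.63]]
3 51.099999999999994 [[0.11, -0.09], [0.23, -0.16], [0.36, -0.21], [0.5, -0.23], [0.64, -0.23]]
4 1.0999999999999943 [[0.14, 0.02], [0.27, 0.07], [0.39, 0.14], [0.5, 0.23], [0.58, 0.34]]
5 -48.900000000000006 [[0.07, 0.12], [0.12, 0.25], [0.14, 0.39], [0.14, 0.53], [0.12, 0.67]]
6 -98.9 [[-0.05, 0.13], [-0.12, 0.25], [-0.21, 0.36], [-0.32, 0.45], [-0.44, 0.52]]
7 -148.9 [[-0.13, 0.05], [-0.27, 0.07], [-0.41, 0.07], [-0.55, 0.05], [-0.68, -0.0]]
8 -198.9 [[-0.12, -0.07], [-0.23, -0.16], [-0.32, -0.27], [-0.39, -0.39], [-0.43, -0.52]]
```

```bash
python3 -m creep '[{"grip":1,"delta_pos":[-0.14,0.02,0],"rotation":[0,0,0]},{"grip":1,"delta_pos":[-0.28,0.02,0],"rotation":[0,0,0]},{"grip":1,"delta_pos":[-0.41,0,0],"rotation":[0,0,0]},{"grip":1,"delta_pos":[-0.54,-0.05,0],"rotation":[0,0,0]},{"grip":1,"delta_pos":[-0.67,-0.12,0],"rotation":[0,0,0]}]'
python3 -m creep '[{"grip":1,"delta_pos":[-0.11,-0.09,0],"rotation":[0,0,0]},{"grip":1,"delta_pos":[-0.2,-0.2,0],"rotation":[0,0,0]},{"grip":1,"delta_pos":[-0.27,-0.32,0],"rotation":[0,0,0]},{"grip":1,"delta_pos":[-0.31,-0.45,0],"rotation":[0,0,0]},{"grip":1,"delta_pos":[-0.34,-0.59,0],"rotation":[0,0,0]}]'
python3 - <<'E'
from h import *
o=ctrl.get_obs();v=(o['tool_pos'][:2]-[.5004,.3112]);print(np.linalg.norm(v),np.degrees(np.arctan2(v[1],v[0])),o['tool_pos'],o['force'])
E
```

```text
clock: 49.15
tool_pos: [0.4299, 0.3508, 0.244]
orientation: [179.9, -0.0, -83.7]
force: [-1.0, -3.8, 7.1]
opening: 0.0233
gripper_force: 30.0
clock: 49.65
tool_pos: [0.4856, 0.392, 0.2441]
orientation: [180.0, 0.1, -83.7]
force: [-3.8, -1.8, 8.6]
opening: 0.0231
gripper_force: 30.0
0.08217640540555456 100.40480369308004 [0.48555881 0.39202512 0.24406508] [-3.83105053 -1.77457428  8.64326794]
```

```bash
python3 -m creep '[{"grip":1,"delta_pos":[0,-0.14,0],"rotation":[0,0,0]},{"grip":1,"delta_pos":[0.03,-0.28,0],"rotation":[0,0,0]},{"grip":1,"delta_pos":[0.07,-0.41,0],"rotation":[0,0,0]},{"grip":1,"delta_pos":[0.14,-0.53,0],"rotation":[0,0,0]},{"grip":1,"delta_pos":[0.23,-0.63,0],"rotation":[0,0,0]}]'
python3 -m creep '[{"grip":1,"delta_pos":[0.11,-0.09,0],"rotation":[0,0,0]},{"grip":1,"delta_pos":[0.23,-0.16,0],"rotation":[0,0,0]},{"grip":1,"delta_pos":[0.36,-0.21,0],"rotation":[0,0,0]},{"grip":1,"delta_pos":[0.5,-0.23,0],"rotation":[0,0,0]},{"grip":1,"delta_pos":[0.64,-0.23,0],"rotation":[0,0,0]}]'
python3 - <<'E'
from h import *
o=ctrl.get_obs();v=(o['tool_pos'][:2]-[.5004,.3112]);print(np.linalg.norm(v),np.degrees(np.arctan2(v[1],v[0])),o['tool_pos'],o['force'])
E
```

```text
clock: 50.15
tool_pos: [0.5512, 0.3756, 0.2441]
orientation: [-180.0, 0.1, -83.7]
force: [-3.4, 0.8, 6.8]
opening: 0.0232
gripper_force: 30.0
clock: 50.65
tool_pos: [0.5808, 0.3144, 0.2441]
orientation: [-180.0, 0.1, -83.7]
force: [-5.1, 3.7, 8.2]
opening: 0.0232
gripper_force: 30.0
0.08051457548952522 2.303418738969923 [0.58084952 0.31443599 0.2441206 ] [-5.06567383  3.6847362   8.19168651]
```

```bash
python3 -m creep '[{"grip":1,"delta_pos":[0.14,0.02,0],"rotation":[0,0,0]},{"grip":1,"delta_pos":[0.27,0.07,0],"rotation":[0,0,0]},{"grip":1,"delta_pos":[0.39,0.14,0],"rotation":[0,0,0]},{"grip":1,"delta_pos":[0.5,0.23,0],"rotation":[0,0,0]},{"grip":1,"delta_pos":[0.58,0.34,0],"rotation":[0,0,0]}]'
python3 -m creep '[{"grip":1,"delta_pos":[0.07,0.12,0],"rotation":[0,0,0]},{"grip":1,"delta_pos":[0.12,0.25,0],"rotation":[0,0,0]},{"grip":1,"delta_pos":[0.14,0.39,0],"rotation":[0,0,0]},{"grip":1,"delta_pos":[0.14,0.53,0],"rotation":[0,0,0]},{"grip":1,"delta_pos":[0.12,0.67,0],"rotation":[0,0,0]}]'
python3 - <<'E'
from h import *
o=ctrl.get_obs();v=(o['tool_pos'][:2]-[.5004,.3112]);print(np.linalg.norm(v),np.degrees(np.arctan2(v[1],v[0])),o['tool_pos'],o['force'])
E
```

```text
clock: 51.15
tool_pos: [0.5536, 0.2533, 0.2441]
orientation: [-179.9, 0.1, -83.7]
force: [0.4, 5.5, 5.1]
opening: 0.0233
gripper_force: 30.0
clock: 51.65
tool_pos: [0.4883, 0.2341, 0.2441]
orientation: [-179.8, 0.1, -83.7]
force: [5.7, 9.6, 2.5]
opening: 0.0237
gripper_force: 30.0
0.07803152979488405 -98.91700842368967 [0.48830483 0.23411157 0.24408503] [5.66480719 9.63518728 2.49588103]
```

```bash
python3 -m creep '[{"grip":1,"delta_pos":[-0.06,0.13,0],"rotation":[0,0,0]},{"grip":1,"delta_pos":[-0.13,0.25,0],"rotation":[0,0,0]},{"grip":1,"delta_pos":[-0.22,0.36,0],"rotation":[0,0,0]},{"grip":1,"delta_pos":[-0.33,0.45,0],"rotation":[0,0,0]},{"grip":1,"delta_pos":[-0.45,0.52,0],"rotation":[0,0,0]}]'
python3 - <<'E'
from h import *
o=ctrl.get_obs();v=(o['tool_pos'][:2]-[.5006,.3127]);print(np.linalg.norm(v),np.degrees(np.arctan2(v[1],v[0])),o['tool_pos'],o['force'])
yaw=np.radians(-83.7);tx=np.array([np.cos(yaw),np.sin(yaw)]);ty=np.array([np.sin(yaw),-np.cos(yaw)])
f=lambda a:.8*np.array([np.cos(np.radians(a)),np.sin(np.radians(a))])
a=-148.9
for i in range(4):
    print(i,a,[((f(a-5*k)-f(a))@np.c_[tx,ty]).round(2).tolist() for k in range(1,6)]);a-=25
E
```

```text
clock: 52.15
tool_pos: [0.4317, 0.2726, 0.2441]
orientation: [-179.9, 0.0, -83.7]
force: [10.8, 2.4, 1.5]
opening: 0.0236
gripper_force: 30.0
0.07975979142791749 -149.78383226654697 [0.43167695 0.27255978 0.24407381] [10.7742819   2.40671593  1.47708657]
0 -148.9 [[-0.06, 0.03], [-0.13, 0.05], [-0.2, 0.06], [-0.27, 0.07], [-0.34, 0.07]]
1 -173.9 [[-0.07, -0.0], [-0.14, -0.01], [-0.21, -0.03], [-0.27, -0.05], [-0.34, -0.08]]
2 -198.9 [[-0.06, -0.03], [-0.12, -0.07], [-0.18, -0.11], [-0.23, -0.16], [-0.27, -0.21]]
3 -223.9 [[-0.04, -0.06], [-0.08, -0.11], [-0.11, -0.18], [-0.14, -0.24], [-0.16, -0.31]]
```

```bash
python3 -m creep '[{"grip":1,"delta_pos":[-0.06,0.02,0],"rotation":[0,0,0]},{"grip":1,"delta_pos":[-0.13,0.04,0],"rotation":[0,0,0]},{"grip":1,"delta_pos":[-0.2,0.05,0],"rotation":[0,0,0]},{"grip":1,"delta_pos":[-0.27,0.06,0],"rotation":[0,0,0]},{"grip":1,"delta_pos":[-0.34,0.06,0],"rotation":[0,0,0]}]'
python3 -m creep '[{"grip":1,"delta_pos":[-0.07,0,0],"rotation":[0,0,0]},{"grip":1,"delta_pos":[-0.14,-0.01,0],"rotation":[0,0,0]},{"grip":1,"delta_pos":[-0.21,-0.03,0],"rotation":[0,0,0]},{"grip":1,"delta_pos":[-0.27,-0.05,0],"rotation":[0,0,0]},{"grip":1,"delta_pos":[-0.34,-0.08,0],"rotation":[0,0,0]}]'
python3 - <<'E'
from h import *
o=ctrl.get_obs();v=(o['tool_pos'][:2]-[.5006,.3127]);print(np.linalg.norm(v),np.degrees(np.arctan2(v[1],v[0])),o['tool_pos'],o['force'])
E
```

```text
clock: 52.65
tool_pos: [0.4213, 0.3042, 0.244]
orientation: [180.0, -0.1, -83.7]
force: [-0.1, -4.6, 10.7]
opening: 0.0236
gripper_force: 30.0
clock: 53.15
tool_pos: [0.4206, 0.3311, 0.2421]
orientation: [179.2, -0.9, -83.9]
force: [-30.8, 4.9, 14.8]
opening: 0.0209
gripper_force: 15.2
0.08206655676766117 167.07340840379084 [0.42061322 0.33105849 0.24210113] [-30.77968828   4.86591271  14.77588273]
```

```bash
python3 -m creep '[{"grip":0.4,"delta_pos":[0.05,0,0],"rotation":[0,0,0]},{"grip":0.4,"delta_pos":[0.05,0,0],"rotation":[0,0,0]},{"grip":0.4,"delta_pos":[0.05,0,0],"rotation":[0,0,0]},{"grip":0.4,"delta_pos":[0.05,0,0],"rotation":[0,0,0]},{"grip":0.4,"delta_pos":[0.05,0,0],"rotation":[0,0,0]}]'
python3 - <<'E'
from h import *
S=snap('side')
g=S['color'].max(2)
for c in cv2.findContours((g<45).astype(np.uint8),0,1)[0]:
    m=c[:,0].mean(0)
    if cv2.contourArea(c)>20 and 150<m[0]<260 and 60<m[1]<180: print(cv2.contourArea(c),m,c[:,0].min(0),c[:,0].max(0))
O=np.array([.5006,.3127])
for a in range(210,130,-8):
    p=O+.08*np.array([np.cos(np.radians(a)),np.sin(np.radians(a))]);print(a,proj(S,[*p,.231]).round(1),proj(S,[*p,.261]).round(1))
cv2.imwrite('pics/s10.png',cv2.resize(S['color'][50:150,140:274],(800,600),interpolation=2)[:,:,::-1])
E
```

```text
clock: 53.65
tool_pos: [0.4264, 0.3348, 0.243]
orientation: [180.0, -0.0, -83.7]
force: [0.1, -1.3, 0.5]
opening: 0.0511
gripper_force: 0.0
67.5 [225.51515152 160.75757576] [222 154] [228 168]
91.5 [176.27906977 102.72093023] [172  94] [180 111]
54.0 [163.60714286  90.14285714] [159  86] [168  94]
210 [184.3 109.3] [183.2 101.6]
202 [181.7 107.8] [180.6 100.1]
194 [179.5 106. ] [178.3  98.3]
186 [177.8 104.1] [176.6  96.4]
178 [176.5 102. ] [175.3  94.3]
170 [175.7  99.9] [174.5  92.1]
162 [175.4  97.6] [174.2  89.9]
154 [175.6  95.4] [174.4  87.7]
146 [176.3  93.2] [175.1  85.5]
138 [177.4  91.1] [176.3  83.3]
```

View pics/s10.png

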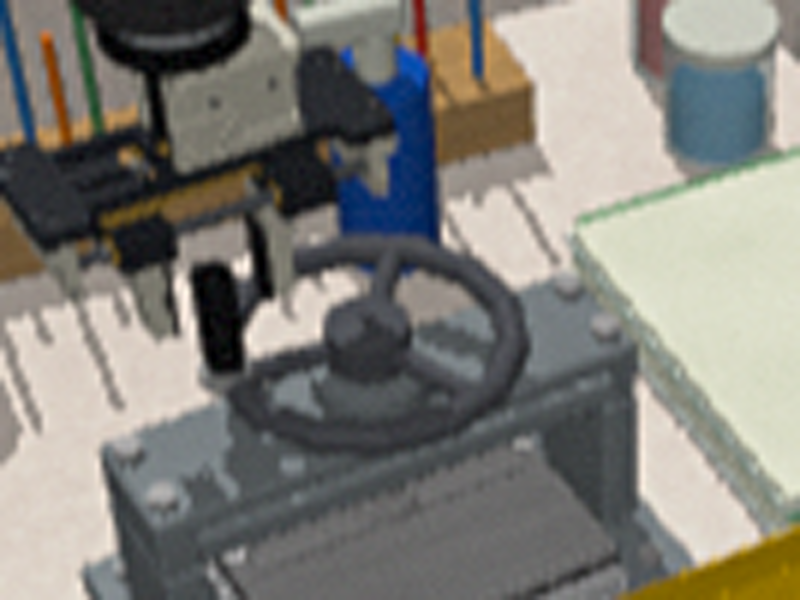

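```bash
python3 -m creep '[{"grip":0.4,"delta_pos":[0.1,0.05,0],"rotation":[0,0,0]},{"grip":0.4,"delta_pos":[0.22,0.08,0],"rotation":[0,0,0]},{"grip":0.4,"delta_pos":[0.22,0.08,0],"rotation":[0,0,0]}]'
python3 -m creep '[{"grip":1,"delta_pos":[0,0,0],"rotation":[0,0,0]},{"grip":1,"delta_pos":[0,0,0],"rotation":[0,0,0]},{"grip":1,"delta_pos":[0,0,0],"rotation":[0,0,0]},{"grip":1,"delta_pos":[0,0,0],"rotation":[0,0,0]},{"grip":1,"delta_pos":[0,0,0],"rotation":[0,0,0]}]'
python3 -m creep '[{"grip":1,"delta_pos":[-0.01,0,0],"rotation":[0,0,0]},{"grip":1,"delta_pos":[-0.01,0,0],"rotation":[0,0,0]},{"grip":1,"delta_pos":[-0.02,0,0],"rotation":[0,0,0]},{"grip":1,"delta_pos":[-0.02,0,0],"rotation":[0,0,0]}]'
python3 -m creep '[{"grip":1,"delta_pos":[-0.01,0,0],"rotation":[0,0,0]},{"grip":1,"delta_pos":[-0.01,0,0],"rotation":[0,0,0]},{"grip":1,"delta_pos":[-0.02,0,0],"rotation":[0,0,0]},{"grip":1,"delta_pos":[-0.02,0,0],"rotation":[0,0,0]}]'
```

```text
clock: 54.0
tool_pos: [0.4205, 0.3104, 0.2435]
orientation: [180.0, -0.0, -83.8]
force: [0.8, 0.4, 0.6]
opening: 0.0529
gripper_force: 0.0
clock: 54.5
tool_pos: [0.4211, 0.3123, 0.2433]
orientation: [-180.0, -0.0, -83.7]
force: [-0.3, -0.2, -0.4]
opening: 0.0237
gripper_force: 30.0
clock: 54.9
tool_pos: [0.4211, 0.3139, 0.2433]
orientation: [-180.0, -0.0, -83.7]
force: [4.4, -3.0, -1.9]
opening: 0.0234
gripper_force: 30.0
clock: 55.3
tool_pos: [0.4211, 0.3149, 0.2433]
orientation: [-180.0, -0.1, -83.7]
force: [5.6, -7.1, -0.4]
opening: 0.0239
gripper_force: 30.0
```

```bash
for i in 1; do :; done
python3 -m creep '[{"grip":1,"delta_pos":[-0.01,0,0],"rotation":[0,0,0]},{"grip":1,"delta_pos":[-0.02,0,0],"rotation":[0,0,0]},{"grip":1,"delta_pos":[-0.03,0,0],"rotation":[0,0,0]},{"grip":1,"delta_pos":[-0.03,0,0],"rotation":[0,0,0]}]'
python3 -m creep '[{"grip":1,"delta_pos":[-0.01,0,0],"rotation":[0,0,0]},{"grip":1,"delta_pos":[-0.02,0,0],"rotation":[0,0,0]},{"grip":1,"delta_pos":[-0.02,0,0],"rotation":[0,0,0]},{"grip":1,"delta_pos":[-0.02,0,0],"rotation":[0,0,0]}]'
```

```text
clock: 55.7
tool_pos: [0.421, 0.3153, 0.2433]
orientation: [180.0, -0.4, -83.8]
force: [8.6, -17.0, 2.3]
opening: 0.0236
gripper_force: 30.0
clock: 56.1
tool_pos: [0.4209, 0.3155, 0.2432]
orientation: [179.9, -0.6, -83.8]
force: [11.3, -23.7, 1.9]
opening: 0.0235
gripper_force: 30.0
```

```bash
python3 -m creep '[{"grip":1,"delta_pos":[-0.01,0,0],"rotation":[0,0,0]},{"grip":1,"delta_pos":[-0.01,0,0],"rotation":[0,0,0]},{"grip":1,"delta_pos":[-0.01,0,0],"rotation":[0,0,0]}]'
python3 -m creep '[{"grip":0.4,"delta_pos":[0,0,0],"rotation":[0,0,0]},{"grip":0.4,"delta_pos":[0,0,0],"rotation":[0,0,0]},{"grip":0.4,"delta_pos":[0,0,0],"rotation":[0,0,0]},{"grip":0.4,"delta_pos":[0,0,0],"rotation":[0,0,0]},{"grip":0.4,"delta_pos":[0,0,0],"rotation":[0,0,0]}]'
python3 -m creep '[{"grip":0.4,"delta_pos":[0,0,0],"rotation":[0,0,0]},{"grip":0.4,"delta_pos":[0,0,-0.4],"rotation":[0,0,0]},{"grip":0.4,"delta_pos":[0,0,-0.8],"rotation":[0,0,0]},{"grip":0.4,"delta_pos":[0,0,-1],"rotation":[0,0,0]},{"grip":0.4,"delta_pos":[0,0,-1],"rotation":[0,0,0]}]'
python3 -m creep '[{"grip":0.4,"delta_pos":[0.5,0,0],"rotation":[0,0,0]},{"grip":0.4,"delta_pos":[1,0,0],"rotation":[0,0,0]},{"grip":0.4,"delta_pos":[1,0,0],"rotation":[0,0,0]}]' >/dev/null
python3 -m creep '[{"grip":0.4,"delta_pos":[0.5,0,0],"rotation":[0,0,0]},{"grip":0.4,"delta_pos":[1,0,0],"rotation":[0,0,0]},{"grip":0.4,"delta_pos":[1,0,0],"rotation":[0,0,0]}]' >/dev/null
python3 -m creep '[{"grip":0.4,"delta_pos":[0.5,0,0],"rotation":[0,0,0]},{"grip":0.4,"delta_pos":[1,0,0],"rotation":[0,0,0]},{"grip":0.4,"delta_pos":[1,0,0],"rotation":[0,0,0]}]' >/dev/null
python3 -m creep '[{"grip":0.4,"delta_pos":[0.5,0,0],"rotation":[0,0,0]},{"grip":0.4,"delta_pos":[1,0,0],"rotation":[0,0,0]},{"grip":0.4,"delta_pos":[1,0,0],"rotation":[0,0,0]}]'
python3 - <<'E'
from h import *
S=snap('side');T=snap('top')
g=S['color'].max(2)
for c in cv2.findContours((g<45).astype(np.uint8),0,1)[0]:
    m=c[:,0].mean(0)
    if cv2.contourArea(c)>20 and 150<m[0]<260 and 60<m[1]<180: print(cv2.contourArea(c),m)
a=cv2.resize(S['color'][70:220,140:340],(640,480),interpolation=2);cv2.imwrite('pics/s11.png',a[:,:,::-1])
E
```

```text
clock: 56.4
tool_pos: [0.421, 0.3156, 0.2433]
orientation: [179.9, -0.7, -83.8]
force: [12.5, -26.2, 4.9]
opening: 0.0237
gripper_force: 30.0
clock: 56.9
tool_pos: [0.4197, 0.3226, 0.2434]
orientation: [180.0, 0.0, -83.7]
force: [0.4, 0.0, 0.1]
opening: 0.0513
gripper_force: 0.0
clock: 57.4
tool_pos: [0.4209, 0.3232, 0.347]
orientation: [-179.7, 0.2, -83.7]
force: [-0.1, 0.5, -0.8]
opening: 0.0525
gripper_force: 0.0
clock: 58.6
tool_pos: [0.4636, -0.0792, 0.3425]
orientation: [179.9, -0.0, -84.0]
force: [0.1, -0.3, 0.1]
opening: 0.0525
gripper_force: 0.0
96.5 [229.56410256 155.38461538]
34.0 [249.85714286 154.03571429]
93.0 [175.975 102.05 ]
3124.5 [239.82460137 116.37357631]
```

View pics/s11.png

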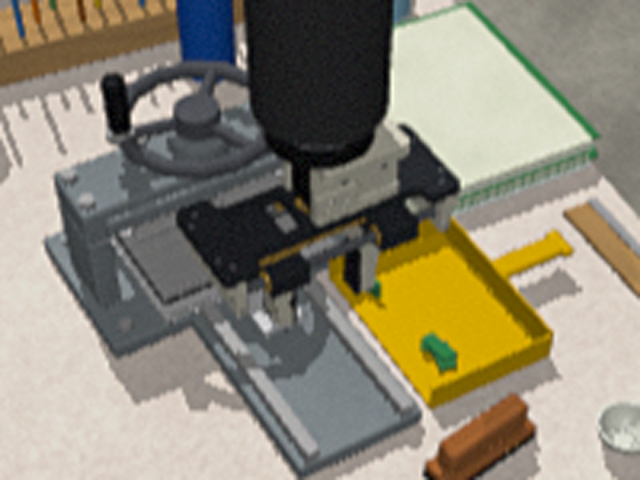

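```bash
python3 -c "
from plant import ctrl
print(ctrl.close_job())"
```

```text
the job is handed in; nothing more can be done
None
```

The job is handed in: tray drawn out, three chips wiped into the dustpan, scraper block back on the bench, three tiles laid flat on the bed, tray pushed home, and the wheel wound about 383° clockwise until it stopped hard — my grip slipped off the knob once near the end and I regripped, and I took the end of travel from the force and knob angle, not from a view of the platen on the tiles.

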